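# Fit the keyed tube carousel on the sloping mixer drive

### The arm

A 7-joint arm with a two-finger parallel gripper is mounted at the origin on a cart in front of the work surface, level with it; the furniture and walls round the work are solid. World frame = base frame: x ahead of the robot, y to its left, z up, the work surface at z = 0. Lengths are in mm, angles in rad, forces in N, time in s.
With the tool pointing down it reaches from about 400 to 850 mm from the base axis. Payload 4.5 kg.
Tool frame: the origin (TCP) lies midway between the tips of the shut fingers; the grasp point (between the pads) lies 19 mm behind it; z points along the fingers, y is the direction in which the jaws open and shut (so a half turn about z gives the same grasp; the last joint's range is limited). The gripper opens to 85 mm and grips with 20 to 120 N. Pads are 22 mm wide; open, the fingers measure 114 mm over their backs; the gripper's body (76 mm by 85 mm) begins 54 mm behind the grasp point. The pads swing forward as they close: fully open they stand 13 mm farther back than shut.
Start: joints at [-1.25, 0.689, -0.195, 1.565, 0.157, 0.902, -0.215], TCP at [176.783, 599.502, 231.317] pointing down, gripper open.
Joint ranges: [-3.01, 3.01], [-0.46, 2.08], [-1.47, 1.51], [0.13, 2.56], [-1, 4.14], [0.04, 2.09], [-2.66, 2.66]. Speed limits (rad/s): [2.57, 2.57, 3.14, 3.14, 3.14, 3.14, 3.14].

### API

Orientations are given as a unit quaternion [w, x, y, z].
In Python, from cell import status, viewer, job gives the robot as it stands.
- The arm moves only by the tool servo_tool, never from a script. Its argument "series" is a list of rows, each a list of 7 numbers: the shift along the tool's x, y, z in cm, then the turn, a rotation vector about the tool's x, y, z in degrees, then the closure, from 0 (fully open) to 1 (shut). In form: [[dx, dy, dz, ax, ay, az, hand], ...]. A call has 1 to 20 rows; each row is the pose to reach, as a shift and turn from the pose commanded when the call began, along the tool's axes at that moment; what a row does not reach only later rows make up. A row lasts 1/12 s, in which the tool goes at most 41.7 mm and 7.16 degrees, less where a joint would pass 70% of its speed; a pose out of reach is approached as far as the arm can. A call with a gripper value outside its range is refused whole. The fingers move at their own pace and stop on an object; "squeeze" is the grip in N (left out, the last holds). Time passes only in rows, so rows that repeat a pose let the fingers close. It gives the time, the measured TCP pose, the force and the opening at its end, in the units of the state.
- status.sense(): the state, without advancing time (a new reading comes with each control period).
- viewer.get_image(name): name is "scene" or "top" or "wrist"; returns (picture, depth): 420x560x3 uint8, red, green, blue; 420x560 float32, mm along the optical axis (not along the pixel's ray), 0 where there is no reading.
- viewer.camera_model(name): a dict with "fx", "fy", "cx", "cy" (pixels), "dist_coeffs" ([k1, k2, p1, p2, k3] as OpenCV has them; the pictures are not rectified), "R" (3x3) and "t" (3): a world point X has camera coordinates R X + t. Camera axes: x right, y down, z forward; pixel columns grow to the right and rows downward; lengths in mm; the calibration is good to about 2 mm. A picture is of the moment at which its call begins: read the wrist's pose just before it. camera_model takes no time and is no camera call; for the wrist camera it gives the pose at the moment of the call.
- job.finish_job(): hands the job in, once; it reports no verdict.
Trained networks look in the newest picture that a camera, given by its name, has taken for a name from the list of things; names that differ only in an ending like _2 or _b are one class to them, and where a whole thing is asked for, a point or a joint stands for the part that bears it (a point fixed in the world has none). Each returns a list of dicts, best first, with "p" (0 to 1); they miss things now and then, are a little off and sometimes report something else, mostly with a low value. They report only what shows in the picture. A call takes as long as a camera call.
- viewer.outline_of(camera, target): "mask" (420x560 bool, what is visible of it) and "position" ([column, row] in pixels, amid what is visible of it).
The state is a dict: "time_s": time; "joints": joint angles; "joint_velocities": joint speeds; "joint_efforts": joint torques, N m; "tcp_pos": TCP position; "tool_rot": TCP orientation; "contact_force": force on the tool from outside, world axes, zero at the start; "torque": the same for the moment, N m; "opening": finger opening in mm.
Only numpy, scipy, OpenCV 4.12 (cv2) and the standard library are available. Lean on these libraries where they do the work, as an engineer would, in place of code of your own. Each camera call takes 0.05 s, during which the arm holds its last target. There are 200 camera calls.

### The job

Lift the blue tube carousel off its white parking ring by the bar grip and fit it on the sloping mixer drive: turn it until the flat of its stem (red marks) matches the flat in the dark collar (red mark), and push it down along the leaning axis until its disc sits flush on the collar. Then turn carousel and collar together clockwise, seen from above, as far as they go, and let go, leaving the carousel in place. Do not drop the carousel on the bench, and leave the tube rack and the two bottles where they stand.

Things in the scene. Friction and masses are not known exactly. Their poses are not given: they have to be found in the camera images.
- head_grip (a point): Middle of the carousel's grey bar grip. Bar 50 mm long (own x), 16 thick (own y), 50 high, standing on the carousel's disc; this point is 30 mm above the disc's top, 20 below the bar's top. Own z runs up the axis, away from the stem; own x points to the side of the stem's flat, red-marked on bar end, bar top and disc. Starts upright on the parking ring, flat within 75 degrees of -x.
- head_seat (a point): Centre of the underside of the carousel's blue disc (diameter 96 mm, 8 thick, 4 mm high tube caps at radius 39), 38 mm below head_grip; same axes. Below it a steel D-shaped stem: 26 mm long, radius 17, one flat 9 mm from the axis, last 6 mm tapered. Loose, about 0.2 kg. Seated, this face lies on the collar's top.
- collar_mouth (a point): Centre of the top face of the dark collar (outer diameter 54 mm, 30 high) on the mixer drive, on its axis. Own z points out of the hole, 30 degrees from vertical, leaning to the robot; own x points to the side of the flat of its D-shaped hole (red mark on rim and side). Hole: 1.3 mm wider than the stem all round, 30 mm deep, 3 mm chamfer. Turns with the collar.
- drive: Mixer drive: fixed white wedge 150 mm (own x) by 130 (own y), 32 high in front, 118 behind; its top slopes 30 degrees down toward the robot and the collar stands square on the middle of the slope. Origin: centre of its underside, own z up.
- collar (a joint): Turn of the collar about its axis, rad: grows clockwise seen from above (looking into the hole), from 0 to a hard stop at 1.5 (locked). Starts between 0 and 0.6. No spring; it stays where it is left and takes about 0.1 N m to turn. With the stem in the hole there is 0.1 to 0.25 rad of play either way before the collar follows.
- stand_top (a point): Centre of the top of the white parking ring (fixed; outer diameter 80 mm, hole 42, 32 high, on the bench). At the start the carousel's disc rests on it, the stem hanging in the hole with 4 mm play.
- tube_rack: Bystander: blue rack of small tubes, 62 x 200 x 47 mm, loose; origin at the centre of its underside.
- wash_bottle: Bystander: cream wash bottle with red cap and bent spout, 66 x 109 x 201 mm, loose; origin at the centre of its underside.
- reagent_bottle: Bystander: clear bottle with black cap, 49 mm diameter, 94 mm high, loose; origin at the centre of its underside.

How it is judged (in metres and radians):
On the way, in this order (a step that is already met when the one before it is completed fails the run):
1. the carousel sits fully home in the collar, flat to flat (distance between head_seat and collar_mouth below 0.004 m and angle between the z axis of head_seat and the z axis of collar_mouth, either way round below 0.1 rad and angle between the x axis of head_seat and the x axis of collar_mouth, either way round below 0.4 rad), for 0.2 s.
2. carousel and collar are turned clockwise to the stop with the carousel seated (value of joint collar above 1.38 rad and distance between head_seat and collar_mouth below 0.005 m), for 0.2 s.
At the end, for the whole second after the job is handed in: The carousel is seated in the collar (underside of the disc within 4 mm of the collar's top centre, axes within 0.1 rad, flats within 0.4 rad), the collar is turned to its stop (over 1.38 of 1.5 rad), and it stays so, let go (all of step 1 and value of joint collar above 1.38 rad); the robot touches nothing.
It fails at once if the carousel is dropped or laid on the bench (height (world z) of head_grip below 0.052 m).
It fails at once if the tube rack or a bottle is moved by more than 30 mm or tipped (distance of any of tube_rack, wash_bottle, reagent_bottle from where it was at the start of the episode above 0.03 m or angle between any of wash_bottle, reagent_bottle's own z axis and vertical above 0.4 rad).
It also fails if it takes over 43 s, if anything falls off the work surface, if the arm or the gripper's body presses on something with over 40 N, if the wrist force passes 120 N, or if a joint passes its speed limit or range.

## Working session

There is one attempt and no reset: what is moved stays moved. The work goes in short steps, Python scripts to look and compute and a tool call to move; the robot and the scene stay as the last step left them, time stands still between calls to the robot, and variables do not carry over. Pictures are saved under pics/ and viewed, about 8 in all and at most 12, crops included, and the job is handed in when it is done.

Besides the shell and the picture viewer there is one more tool, called after "Call:" as name([rows], argument=value, ...), one row to a line, values as JSON. servo_tool: Moves the arm, as the interface text tells. Its arguments: {"type":"object","properties":{"series":{"type":"array","items":{"type":"array","items":{"type":"number"}}},"squeeze":{"type":"number"}},"required":["series"]}

```bash
mkdir -p pics; ls; python3 - <<'E'
from cell import status, viewer
import cv2, numpy as np
s=status.sense(); print(s)
for n in("scene","top"):
    im,d=viewer.get_image(n); cv2.imwrite(f"pics/{n}0.png",im[:,:,::-1]); np.savez(f"{n}0.npz",im=im,d=d)
    m=viewer.camera_model(n); print(n,{k:np.round(v,3).tolist() for k,v in m.items()})
    for t in("head_grip","collar","collar_mouth","drive"):
        r=viewer.outline_of(n,t); print(n,t,[(x["p"],x["position"],int(x["mask"].sum())) for x in r][:2])
E
```

```text
pics
{'time_s': 0.0, 'joints': array([-1.25020838,  0.68996997, -0.19455023,  1.566355  ,  0.15731923,
        0.90251536, -0.21511049]), 'joint_velocities': array([ 0.00101513,  0.00116762,  0.00088308,  0.00087229, -0.00036162,
        0.0007513 ,  0.00071197]), 'joint_efforts': array([-3.33990704e-05, -5.39604521e+01, -1.26697697e+00, -1.58541101e+01,
        8.97626218e-03,  9.36488126e-03,  9.19221435e-06]), 'tcp_pos': array([176.64536563, 598.83222052, 230.49080506]), 'tool_rot': array([-6.71260736e-05,  1.42846017e-01,  9.89744492e-01, -9.23132966e-04]), 'contact_force': array([ 0.55971305,  0.46998866, -0.56589867]), 'torque': array([ 0.01830151, -0.01162545,  0.03113252]), 'opening': 85.85036171102844}
scene {'fx': 523.963, 'fy': 523.963, 'cx': 282.345, 'cy': 205.922, 'dist_coeffs': [0.021, 0.0, 0.0, 0.0, 0.0], 'R': [[0.464, -0.886, 0.004], [-0.522, -0.277, -0.807], [0.716, 0.373, -0.591]], 't': [-426.949, 314.907, 693.882]}
scene head_grip [(0.69, [214.6, 212.1], 1341)]
scene collar [(0.64, [341.2, 246.4], 803)]
scene collar_mouth [(0.65, [336.7, 245.6], 829)]
scene drive [(0.85, [342.0, 254.6], 8105)]
top {'fx': 411.505, 'fy': 411.505, 'cx': 280.799, 'cy': 205.825, 'dist_coeffs': [-0.04, 0.0, 0.0, 0.0, 0.0], 'R': [[0.005, -1.0, -0.005], [-0.982, -0.004, -0.189], [0.189, 0.005, -0.982]], 't': [-198.339, 569.323, 864.28]}
top head_grip [(0.63, [208.3, 223.3], 1336), (0.45, [341.3, 228.2], 500)]
top collar [(0.81, [341.4, 231.8], 500)]
top collar_mouth [(0.96, [340.7, 233.5], 462)]
top drive [(0.78, [340.1, 227.6], 4545)]
```

```bash
python3 - <<'E'
import cv2, numpy as np
cv2.imwrite("pics/a.png",cv2.resize(cv2.imread("pics/scene0.png"),(800,600)))
t=cv2.imread("pics/top0.png")[150:300,150:410]
cv2.imwrite("pics/b.png",cv2.resize(t,(780,450),interpolation=cv2.INTER_CUBIC))
E
```

```text
(no output)
```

View pics/a.png

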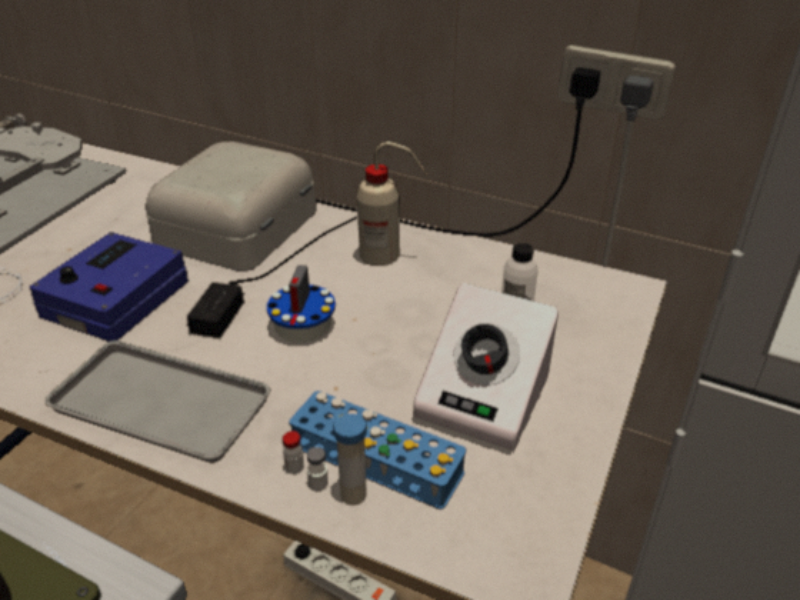

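View pics/b.png

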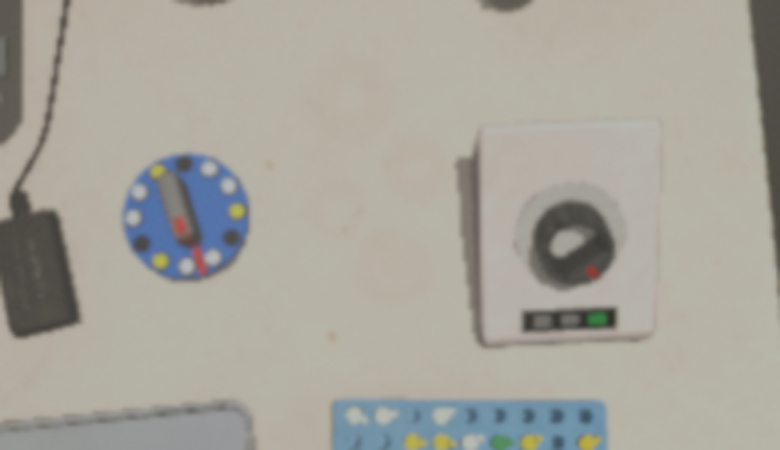

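```bash
cat > h.py <<'E'
import cv2, numpy as np
from scipy.spatial.transform import Rotation as Ro
from cell import status, viewer
def cloud(d,m):
    K=np.array([[m["fx"],0,m["cx"]],[0,m["fy"],m["cy"]],[0,0,1]]); h,w=d.shape
    g=np.stack(np.meshgrid(np.arange(w),np.arange(h)),-1).reshape(-1,1,2).astype(float)
    u=cv2.undistortPoints(g,K,np.array(m["dist_coeffs"],float)).reshape(h,w,2)
    c=np.dstack([u*d[...,None],d])
    return (c-np.array(m["t"]))@np.array(m["R"])
def red(im):
    i=im.astype(int); return (i[...,0]>90)&(i[...,0]>1.6*i[...,1])&(i[...,0]>1.6*i[...,2])
def blue(im):
    i=im.astype(int); return (i[...,2]>90)&(i[...,2]>1.5*i[...,0])
def plane(P,n=3):
    ok=np.ones(len(P),bool)
    for _ in range(n):
        c=P[ok].mean(0); v=np.linalg.svd(P[ok]-c,full_matrices=False)[2][2]; v*=np.sign(v[2])
        r=(P-c)@v; ok=np.abs(r)<max(2*np.std(r[ok]),1.)
    return c,v,ok
def pose():
    s=status.sense(); q=s["tool_rot"]
    return s,s["tcp_pos"],Ro.from_quat(np.r_[q[1:],q[0]])
E
python3 - <<'E'
from h import *
np.set_printoptions(precision=2,suppress=True)
for n in("scene","top"):
    z=np.load(f"{n}0.npz"); im,d=z["im"],z["d"]; W=cloud(d,viewer.camera_model(n)); R=red(im)&(d>0)
    viewer.get_image(n)
    ms={t:viewer.outline_of(n,t)[0]["mask"] for t in("head_grip","collar","drive")}
    for t,m in ms.items():
        P=W[m&(d>0)]; print(n,t,"med",np.median(P,0),"lo",np.percentile(P,3,0),"hi",np.percentile(P,97,0))
    M=ms["head_grip"]; P=W[M&(d>0)]; D=P[(P[:,2]>33)&(P[:,2]<48)]
    (cx,cy),r=cv2.minEnclosingCircle(D[:,:2].astype(np.float32)); print("disc",cx,cy,r,np.median(D[:,2]))
    B=P[P[:,2]>84]; c=B.mean(0); v=np.linalg.svd((B-c)[:,:2],full_matrices=False)[2][0]; print("bartop",c,len(B),"dir",np.degrees(np.arctan2(v[1],v[0])))
    Pr=W[cv2.dilate(M.astype(np.uint8),np.ones((5,5)))>0]; rr=W[(cv2.dilate(M.astype(np.uint8),np.ones((5,5)))>0)&R]
    print("red head",rr[np.argsort(rr[:,2])])
    mk=cv2.dilate(ms["collar"].astype(np.uint8),np.ones((5,5)))>0
    print("red collar",W[mk&R])
    dm=ms["drive"]&~mk&(d>0); P=W[dm]; P=P[P[:,2]>25]; c,v,ok=plane(P,8); print("slope c,n",c,v,ok.mean())
    C=W[ms["collar"]&(d>0)]; h=(C-c)@v; print("h pct",np.percentile(h,[5,25,50,75,95]))
    T=C[(h>26)&(h<34)]; 
    e1=np.cross([0,1,0],v);e1/=np.linalg.norm(e1);e2=np.cross(v,e1)
    uv=np.c_[(T-c)@e1,(T-c)@e2].astype(np.float32)
    (a,b),r=cv2.minEnclosingCircle(uv); print("collar top ctr",c+a*e1+b*e2+30*v,r,len(T))
E
```

```text
scene head_grip med [527.21 -46.18  41.69] lo [493.92 -82.37  34.04] hi [579.43   3.46  90.77]
scene collar med [ 505.73 -325.31   95.52] lo [ 484.08 -347.95   72.15] hi [ 532.47 -300.11  114.89]
scene drive med [ 503.64 -330.71   68.12] lo [ 445.66 -386.32   15.95] hi [ 587.62 -261.88  113.97]
disc 538.4932250976562 -38.1810417175293 49.525978088378906 40.825831990158676
bartop [534.64 -41.3   89.44] 143 dir -161.5453800442217
red head [[508.05 -48.56  39.79]
 [510.55 -46.87  39.92]
 [509.17 -45.53  40.38]
 [501.3  -50.93  40.43]
 [508.28 -50.8   40.45]
 [499.47 -47.56  40.46]
 [497.79 -51.03  40.46]
 [513.4  -47.32  40.59]
 [494.12 -51.27  40.67]
 [496.62 -49.55  40.73]
 [498.05 -53.23  41.09]
 [511.75 -46.18  41.3 ]
 [505.4  -48.22  41.5 ]
 [502.77 -50.03  41.53]
 [494.72 -55.59  41.86]
 [493.79 -53.93  41.89]
 [498.39 -50.82  42.41]
 [508.74 -50.69  42.55]
 [500.37 -49.51  43.  ]
 [496.42 -56.89  43.58]
 [498.87 -55.23  43.7 ]
 [500.65 -54.09  44.48]
 [519.62 -41.    89.38]
 [518.54 -46.32  89.49]
 [522.09 -39.32  89.62]
 [524.83 -39.82  90.42]
 [515.57 -43.9   90.55]
 [519.97 -4
[... 510 characters left out ...]
   96.68]
 [ 492.49 -329.46   94.33]
 [ 493.69 -330.77   93.95]
 [ 492.31 -332.98   95.91]
 [ 493.18 -334.41   95.82]
 [ 489.53 -330.65   94.92]
 [ 490.26 -332.12   94.95]
 [ 490.42 -333.8    95.52]
 [ 492.73 -334.72   94.11]
 [ 489.89 -332.41   93.17]
 [ 489.83 -334.16   93.94]
 [ 490.75 -335.56   93.8 ]
 [ 492.73 -336.61   92.7 ]
 [ 488.33 -333.11   92.48]
 [ 489.45 -334.44   92.16]
 [ 489.76 -336.06   92.59]]
slope c,n [ 516.05 -324.37   72.66] [-0.5  -0.02  0.87] 0.7893396976929197
h pct [ 3.12 16.99 29.62 31.92 33.78]
collar top ctr [ 505.93 -323.34  101.5 ] 27.786109924316406 472Traceback (most recent call last):
  File "<stdin>", line 6, in <module>
IndexError: list index out of range
```

```bash
cat > meas.py <<'E'
from h import *
np.set_printoptions(precision=2,suppress=True)
def head(im,W,c0=(538,-39)):
    near=np.hypot(W[...,0]-c0[0],W[...,1]-c0[1])<62
    m=near&(W[...,2]>30)&(W[...,2]<48)
    D=W[m][:,:2]; (cx,cy),r=cv2.minEnclosingCircle(D.astype(np.float32)); print("disc",cx,cy,r,np.median(W[m][:,2]),"mid pct",(np.percentile(D,1,0)+np.percentile(D,99,0))/2)
    B=W[near&(W[...,2]>82)]; c,s,a=cv2.minAreaRect(B[:,:2].astype(np.float32)); print("bar rect",c,s,a,"mean",B.mean(0))
    v=np.linalg.svd((B-B.mean(0))[:,:2],full_matrices=False)[2][0]; print("bar dir",np.degrees(np.arctan2(*(v*-np.sign(v[0]))[::-1])))
    r=W[near&red(im)&(W[...,2]>30)&(W[...,2]<50)].mean(0)-[cx,cy,0]; print("disc mark ang",np.degrees(np.arctan2(r[1],r[0])))
def collar(im,W,c0=(506,-323,101),o=(516.05,-324.37,72.66)):
    near=np.linalg.norm(W-np.array(c0),axis=-1)<95
    P=W[near&(W[...,2]>20)&(im.min(-1)>110)]; c,v,ok=plane(P,10); print("slope n",v,"c",c,ok.sum())
    e1=np.cross([0,1,0],v);e1/=np.linalg.norm(e1);e2=np.cross(v,e1)   # e1 up.. check
    h=(W-c)@v; m=near&(h>25)&(h<35)&(np.linalg.norm(W-np.array(c0),axis=-1)<36); T=W[m]
    uv=np.c_[(T-c)@e1,(T-c)@e2]; (a,b),r=cv2.minEnclosingCircle(uv.astype(np.float32)); a2,b2=(np.percentile(uv,1,0)+np.percentile(uv,99,0))/2
    C=c+a*e1+b*e2+30*v; print("mouth",C,r,"pct",c+a2*e1+b2*e2+30*v,"h",np.median(h[m]))
    R=W[m&red(im)]; q=R.mean(0)-C; print("e1",e1,"mark ang from -e1 toward -y:",np.degrees(np.arctan2(-q@e2,-q@e1)),len(R), np.hypot(q@e1,q@e2))
E
python3 - <<'E'
from meas import *
for n in("scene","top"):
    z=np.load(f"{n}0.npz"); W=cloud(z["d"],viewer.camera_model(n)); print(n); head(z["im"],W); collar(z["im"],W)
E
```

```text
scene
disc 538.4932250976562 -38.1810417175293 49.525978088378906 40.786245196224094 mid pct [536.81 -40.18]
bar rect (537.0983276367188, -39.53335189819336) (52.903804779052734, 15.925338745117188) 18.875308990478516 mean [534.45 -41.66  88.77]
bar dir -162.6666995227288
disc mark ang -161.0635661975071
slope n [-0.5  -0.02  0.87] c [ 522.71 -324.31   76.49] 4181
mouth [ 505.75 -322.75  101.39] 27.886741638183594 pct [ 505.46 -322.49  101.23] h 31.474264113943455
e1 [ 0.87 -0.    0.5 ] mark ang from -e1 toward -y: 33.054805723323234 20 18.515220878666693
top
disc 537.0137329101562 -39.10546875 48.08260726928711 40.237459724002 mid pct [536.83 -39.04]
bar rect (536.49169921875, -39.22877502441406) (50.26787185668945, 16.328777313232422) 19.116497039794922 mean [536.06 -39.97  89.24]
bar dir -161.0274005625104
disc mark ang -160.54757229549497
slope n [-0.5  -0.02  0.87] c [ 527.21 -321.2    79.75] 2771
mouth [ 504.53 -323.26  101.26] 27.501188278198242 pct [ 505.16 -322.75  101.63] h 31.49907551949383
e1 [ 0.87 -0.    0.5 ] mark ang from -e1 toward -y: 35.41770928527482 9 20.178840421551747
```

```bash
cat >> h.py <<'E'
def frame(z,xdir):
    z=np.array(z,float)/np.linalg.norm(z); x=np.array(xdir,float); x-=x@z*z; x/=np.linalg.norm(x)
    return Ro.from_matrix(np.c_[x,np.cross(z,x),z])
def row(P,R):
    s,p,r=pose(); d=r.inv().apply(np.array(P)-p)/10; a=np.degrees((r.inv()*R).as_rotvec())
    print("row",np.round(np.r_[d,a],2).tolist(),"t",s["time_s"])
E
python3 - <<'E'
from h import *
a=np.radians(19); row([536.8,-39.2,200],frame([0,0,-1],[np.cos(a),np.sin(a),0]))
E
```

```text
row [-52.6, -51.08, 3.13, 0.0, -0.01, 144.57] t 0.8
```

Call:
servo_tool([
  [-13,-12.8,0,0,0,36,0],
  [-13,-12.8,0,0,0,36,0],
  [-13,-12.8,0,0,0,36,0],
  [-13,-12.8,0,0,0,36,0],
  [-26,-25.5,0,0,0,72,0],
  [-26,-25.5,0,0,0,72,0],
  [-26,-25.5,0,0,0,72,0],
  [-26,-25.5,0,0,0,72,0],
  [-26,-25.5,0,0,0,72,0],
  [-39,-38,0,0,0,108,0],
  [-39,-38,0,0,0,108,0],
  [-39,-38,0,0,0,108,0],
  [-39,-38,0,0,0,108,0],
  [-39,-38,0,0,0,108,0],
  [-52.6,-51.1,3.1,0,0,144.6,0],
  [-52.6,-51.1,3.1,0,0,144.6,0],
  [-52.6,-51.1,3.1,0,0,144.6,0],
  [-52.6,-51.1,3.1,0,0,144.6,0],
  [-52.6,-51.1,3.1,0,0,144.6,0],
  [-52.6,-51.1,3.1,0,0,144.6,0],
])

```text
time_s: 2.47
tcp_pos: [539.3, -46.6, 200.3]
tool_rot: [0.003, 0.986, 0.169, 0.001]
contact_force: [0.1, 0.4, 1.8]
opening: 85.5
```

```bash
python3 - <<'E'
from meas import *
s,p,r=pose(); print(s["joints"],p)
im,d=viewer.get_image("wrist"); m=viewer.camera_model("wrist"); W=cloud(d,m)
cv2.imwrite("pics/w1.png",im[:,:,::-1]); print((d>0).mean())
try: head(im,W)
except Exception as e: print(e)
a=np.radians(19); R=frame([0,0,-1],[np.cos(a),np.sin(a),0])
row([536.8,-39.2,110],R); row([536.8,-39.2,55],R)
E
```

```text
[-0.25  0.66  0.42  1.88 -0.4   0.69 -0.83] [539.3  -46.62 200.26]
0.9960714285714286
disc 534.9432373046875 -34.8267822265625 48.06784439086914 39.340526469784976 mid pct [535.91 -34.93]
bar rect (536.3071899414062, -39.582183837890625) (50.95979690551758, 123.8979721069336) 18.59332847595215 mean [542.93 -33.32 259.21]
bar dir 110.08986384939399
disc mark ang -162.70919168664483
row [0.02, -0.41, 9.0, 0.14, -0.02, 0.39] t 2.5167
row [0.01, -0.43, 14.5, 0.14, -0.02, 0.39] t 2.5167
```

View pics/w1.png

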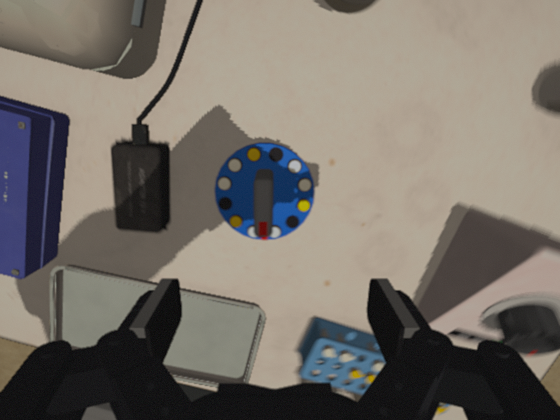

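Call:
servo_tool([
  [0,-0.4,5,0.1,0,0.4,0],
  [0,-0.4,9,0.1,0,0.4,0],
  [0,-0.4,12,0.1,0,0.4,0],
  [0,-0.4,12,0.1,0,0.4,0],
  [0,-0.4,12,0.1,0,0.4,0],
  [0,-0.4,12,0.1,0,0.4,0],
  [0,-0.4,12,0.1,0,0.4,0],
])

```text
time_s: 3.1
tcp_pos: [537.2, -35.7, 82.8]
tool_rot: [-0.0, 0.985, 0.173, 0.002]
contact_force: [0.3, 0.5, 0.3]
opening: 85.3
```

```bash
python3 - <<'E'
from h import *
a=np.radians(19); R=frame([0,0,-1],[np.cos(a),np.sin(a),0])
row([536.8,-39.2,55],R)
E
```

```text
row [-0.16, 0.31, 2.77, -0.0, -0.24, 0.98] t 3.1
```

Call:
servo_tool([
  [-0.1,0.35,1,0,0,0.6,0],
  [-0.1,0.35,2,0,0,0.6,0],
  [-0.1,0.35,2.8,0,0,0.6,0],
  [-0.1,0.35,2.8,0,0,0.6,0],
  [-0.1,0.35,2.8,0,0,0.6,0],
  [-0.1,0.35,2.8,0,0,0.6,1],
  [-0.1,0.35,2.8,0,0,0.6,1],
  [-0.1,0.35,2.8,0,0,0.6,1],
  [-0.1,0.35,2.8,0,0,0.6,1],
  [-0.1,0.35,2.8,0,0,0.6,1],
  [-0.1,0.35,2.8,0,0,0.6,1],
  [-0.1,0.35,2.8,0,0,0.6,1],
  [-0.1,0.35,2.8,0,0,0.6,1],
  [-0.1,0.35,2.8,0,0,0.6,1],
  [-0.1,0.35,2.8,0,0,0.6,1],
], squeeze=80)

```text
time_s: 4.35
tcp_pos: [535.8, -39.3, 52.6]
tool_rot: [-0.001, 0.986, 0.168, 0.0]
contact_force: [-0.2, 0.6, 6.0]
opening: 14.8
```

Call:
servo_tool([
  [0,0,-1,0,0,0,1],
  [0,0,-3,0,0,0,1],
  [0,0,-6,0,0,0,1],
  [0,0,-10,0,0,0,1],
  [0,0,-14,0,0,0,1],
  [0,0,-15,0,0,0,1],
  [0,0,-15,0,0,0,1],
  [0,0,-15,0,0,0,1],
  [0,0,-15,0,0,0,1],
])

```text
time_s: 5.1
tcp_pos: [534.2, -38.8, 200.6]
tool_rot: [-0.002, 0.986, 0.168, -0.002]
contact_force: [-0.8, 0.0, -2.1]
opening: 15.1
```

```bash
python3 - <<'E'
from meas import *
s,p,r=pose(); print(p,s["joints"],s["contact_force"],s["opening"])
for n in("scene","top"):
    im,d=viewer.get_image(n); W=cloud(d,viewer.camera_model(n)); print(n)
    rel=r.inv().apply((W-p).reshape(-1,3)).reshape(W.shape)
    rad=np.hypot(rel[...,0],rel[...,1])
    # tool-frame: disc top expected z~+13
    m=(rad<60)&(rel[...,2]>6)&(rel[...,2]<20)&(d>0); D=rel[m]
    c,v,ok=plane(D,6); print("disc plane n(tool)",v,"c",c,m.sum())
    print("circle",cv2.minEnclosingCircle(D[ok][:,:2].astype(np.float32)))
    R=rel[m&red(im)]; print("mark",R.mean(0) if len(R) else None,len(R))
    cv2.imwrite(f"pics/{n}1.png",im[:,:,::-1])
ax=np.array([-.5,-.02,.866]);ax/=np.linalg.norm(ax);M=np.array([505.2,-322.8,101.4])
dn=np.array([-.866,0,-.5]);a=np.radians(34.2);e2=np.cross(ax,np.array([.866,0,.5]))
f=np.cos(a)*dn-np.sin(a)*e2; print("flat dir",f,"az",np.degrees(np.arctan2(f[1],f[0])))
R=frame(-ax,-f)
row(M+ax*(38-17+90),R)
E
```

```text
[534.22 -38.83 200.61] [-0.27  0.66  0.43  1.88 -0.41  0.69 -0.83] [-0.85  0.01 -2.07] 15.061631953946062
scene
disc plane n(tool) [0. 0. 1.] c [-7.2   3.12 12.  ] 993
circle ((1.536222219467163, -0.27712002396583557), 48.3318977355957)
mark [-36.85  -0.56  11.35] 19
top
disc plane n(tool) [-0.01 -0.    1.  ] c [-20.68   3.73  12.94] 811
circle ((-0.44319456815719604, 1.1401149034500122), 46.66486740112305)
mark [-36.27   0.35  12.14] 23
flat dir [-0.71 -0.56 -0.42] az -141.66350476808822
row [-17.44, 24.17, 0.27, -12.77, 27.56, -14.85] t 5.2
```

```bash
cat >> h.py <<'E'
SEAT=np.array([0.9,0,20.6])
def tgt(h,ang=34.2,M=(505.2,-322.8,101.4),ax=(-.5,-.02,.866)):
    ax=np.array(ax)/np.linalg.norm(ax); e1=np.cross([0,1,0],ax); e1/=np.linalg.norm(e1); e2=np.cross(ax,e1); a=np.radians(ang)
    f=-np.cos(a)*e1-np.sin(a)*e2; R=frame(-ax,-f); return np.array(M)+ax*h-R.apply(SEAT),R
E
python3 - <<'E'
from h import *
row(*tgt(80))
E
```

```text
row [-17.02, 24.36, 1.2, -12.77, 27.56, -14.85] t 5.2
```

Call:
servo_tool([
  [-4.5,6,0.3,-3.2,6.9,-3.7,1],
  [-4.5,6,0.3,-3.2,6.9,-3.7,1],
  [-8.5,12,0.6,-6.4,13.8,-7.4,1],
  [-8.5,12,0.6,-6.4,13.8,-7.4,1],
  [-13,18,0.9,-9.6,20.7,-11,1],
  [-13,18,0.9,-9.6,20.7,-11,1],
  [-17,24.4,1.2,-12.8,27.6,-14.9,1],
  [-17,24.4,1.2,-12.8,27.6,-14.9,1],
  [-17,24.4,1.2,-12.8,27.6,-14.9,1],
  [-17,24.4,1.2,-12.8,27.6,-14.9,1],
  [-17,24.4,1.2,-12.8,27.6,-14.9,1],
  [-17,24.4,1.2,-12.8,27.6,-14.9,1],
  [-17,24.4,1.2,-12.8,27.6,-14.9,1],
  [-17,24.4,1.2,-12.8,27.6,-14.9,1],
])

```text
time_s: 6.37
tcp_pos: [456.8, -329.9, 194.7]
tool_rot: [0.061, 0.923, 0.288, 0.25]
contact_force: [0.4, 0.3, -2.0]
opening: 15.1
```

```bash
cat > chk.py <<'E'
from meas import *
def chk(tag,h=None):
    s,p,r=pose(); print("tcp",p,"q",s["joints"],"F",s["contact_force"],"T",s["torque"],"open",s["opening"])
    out=[]
    for n in("scene","top"):
        im,d=viewer.get_image(n); W=cloud(d,viewer.camera_model(n)); print(n)
        rel=r.inv().apply((W-p).reshape(-1,3)).reshape(W.shape); rad=np.hypot(rel[...,0],rel[...,1])
        m=(rad<60)&(rel[...,2]>6)&(rel[...,2]<20)&(d>0)&blue(im); D=rel[m]
        if len(D)>30:
            c,v,ok=plane(D,6); ce,ra=cv2.minEnclosingCircle(D[ok][:,:2].astype(np.float32)); print(" disc n",v,"z",c[2],"ctr",ce,ra,len(D)); 
        R=rel[(rad<60)&(rel[...,2]>6)&(rel[...,2]<20)&red(im)]; print(" disc mark",R.mean(0) if len(R) else None,len(R))
        u=(320,170,140,105) if n=="scene" else (260,170,140,105)
        x,y,w,hh=u; out.append(cv2.resize(im[y:y+hh,x-60+30:x-30+w,::-1],(390,390*hh//w),interpolation=cv2.INTER_CUBIC))
    cv2.imwrite(f"pics/{tag}.png",np.hstack(out))
E
python3 - <<'E'
from chk import *
chk("c1"); row(*tgt(80)); row(*tgt(32))
E
```

```text
tcp [ 456.82 -329.94  194.66] q [ 1.1   0.66 -0.54  2.15 -1.    0.04  0.75] F [ 0.38  0.3  -2.  ] T [0.04 0.71 0.03] open 15.141465883709442
scene
 disc n [-0.01 -0.    1.  ] z 12.464207977624822 ctr (3.238781452178955, 0.043945711106061935) 47.44121551513672 575
 disc mark [-34.7   -0.64  11.84] 26
top
 disc n [ 0.01 -0.    1.  ] z 11.86186700633436 ctr (5.423664093017578, -0.44085606932640076) 46.9297981262207 779
 disc mark None 0
row [-0.4, -0.66, 0.45, -0.62, -0.19, 0.17] t 6.4667
row [-0.42, -0.61, 5.25, -0.62, -0.19, 0.17] t 6.4667
```

View pics/c1.png

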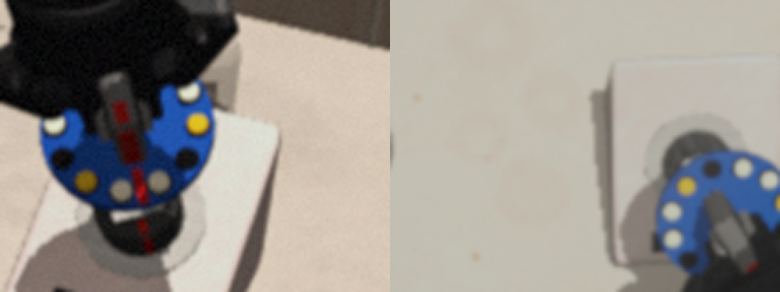

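```bash
cat > kin.py <<'E'
from h import *
from scipy.optimize import least_squares
Z=np.array([0,0,1.])
def fk(q,k):
    b,z0,x0,L1,e,L2,L3=k[:7]
    A=Ro.from_euler("z",q[0]+b); p=np.array([0,0,z0])+A.apply([x0,0,0])
    A=A*Ro.from_euler("y",q[1])*Ro.from_euler("z",q[2]); p=p+A.apply([e,0,L1])
    A=A*Ro.from_euler("y",q[3])*Ro.from_euler("z",q[4]); p=p+A.apply([-e,0,L2])
    A=A*Ro.from_euler("y",q[5])*Ro.from_euler("z",q[6]+k[7]); return p+A.apply([0,0,L3]),A
E
python3 - <<'E'
from kin import *
np.set_printoptions(precision=3,suppress=True)
s,p,r=pose(); print(s["joints"])
dat=[([-1.25020838,0.68996997,-0.19455023,1.566355,0.15731923,0.90251536,-0.21511049],[176.645,598.83,230.49],[-6.7e-5,.142846,.989744,-.000923]),
([-0.27,0.66,0.43,1.88,-0.41,0.69,-0.83],[534.22,-38.83,200.61],[-.002,.986,.168,-.002]),(s["joints"],p,s["tool_rot"])]
def res(k,sg):
    o=[]
    for q,P,t in dat:
        q=np.array(q)*sg; a,A=fk(q,k); R=Ro.from_quat(np.r_[t[1:],t[0]]); o+=[a-P,200*(A.inv()*R).as_rotvec()]
    return np.concatenate(o)
best=None; rng=np.random.default_rng(0)
import itertools
for sg in itertools.product([1,-1],repeat=4):
    S=np.array([sg[0],1,sg[1],1,sg[2],1,sg[3]])
    for _ in range(6):
        k0=np.r_[rng.uniform(-3,3),300,0,350,0,350,250,rng.uniform(-3,3)]
        f=least_squares(res,k0,args=(S,))
        if best is None or f.cost<best[0]: best=(f.cost,S,f.x,f.fun)
print(best); np.savez("kin.npz",S=best[1],k=best[2])
E
```

```text
[ 1.101  0.655 -0.544  2.151 -1.     0.043  0.746]
(np.float64(69.83207181786454), array([-1,  1, -1,  1, -1,  1, -1]), array([  -0.07 ,  137.15 , -162.942,  806.09 ,    8.093,  344.466,
        313.939,   -4.779]), array([-3.772,  2.878,  1.78 , -0.001, -0.026, -0.757, -2.798, -0.998,
       -5.628,  1.199, -0.355, -0.347, -1.048, -2.306,  3.849,  5.844,
        3.824,  1.104]))
```

```bash
cat >> kin.py <<'E'
import json,os
def log():
    s=status.sense(); L=json.load(open("dat.json")) if os.path.exists("dat.json") else []
    L.append([list(map(float,s[k])) for k in("joints","tcp_pos","tool_rot")]); json.dump(L,open("dat.json","w"))
E
python3 - <<'E'
from kin import *
log(); L=json.load(open("dat.json")); L.append([[-1.25020838,0.68996997,-0.19455023,1.566355,0.15731923,0.90251536,-0.21511049],[176.645,598.83,230.49],[-6.7e-5,.142846,.989744,-.000923]]); json.dump(L,open("dat.json","w"))
a=np.radians(19.); row([535.8,-39.3,200],frame([0,0,-1],[np.cos(a),np.sin(a),0]))
E
```

```text
row [22.01, -19.85, 4.36, 11.88, -27.49, 15.49] t 6.4667
```

Call:
servo_tool([
  [5,-5,0,3,-6.9,3.9,1],
  [10,-10,1,6,-13.8,7.7,1],
  [10,-10,1,6,-13.8,7.7,1],
  [10,-10,1,6,-13.8,7.7,1],
  [10,-10,1,6,-13.8,7.7,1],
])

```text
time_s: 6.88
tcp_pos: [475.6, -236.6, 192.7]
tool_rot: [0.031, 0.961, 0.238, 0.137]
contact_force: [0.1, -0.4, -2.8]
opening: 14.7
```

```bash
python3 - <<'E'
from kin import *
log()
a=np.radians(19.); row([535.8,-39.3,200],frame([0,0,-1],[np.cos(a),np.sin(a),0]))
E
```

```text
row [14.49, -14.66, 1.1, 6.13, -15.0, 8.79] t 6.8833
```

Call:
servo_tool([
  [5,-5,0,2,-5,3,1],
  [10,-10,0.5,4,-10,6,1],
  [14.5,-14.7,1.1,6.1,-15,8.8,1],
  [14.5,-14.7,1.1,6.1,-15,8.8,1],
  [14.5,-14.7,1.1,6.1,-15,8.8,1],
  [14.5,-14.7,1.1,6.1,-15,8.8,1],
  [14.5,-14.7,1.1,6.1,-15,8.8,1],
  [14.5,-14.7,1.1,6.1,-15,8.8,1],
  [14.5,-14.7,1.1,6.1,-15,8.8,1],
])

```text
time_s: 7.63
tcp_pos: [534.5, -38.0, 199.7]
tool_rot: [-0.001, 0.986, 0.167, 0.001]
contact_force: [0.0, -0.7, -2.3]
opening: 15.1
```

```bash
cat > fit.py <<'E'
from kin import *
np.set_printoptions(precision=3,suppress=True)
S=np.array([-1,1,-1,1,-1,1,-1])
D=json.load(open("dat.json"))
def res(k):
    o=[]
    for q,P,t in D:
        a,A=fk(np.array(q)*S,k); R=Ro.from_quat(np.r_[t[1:],t[0]]); o+=[a-P,300*(A.inv()*R).as_rotvec()]
    return np.concatenate(o)
f=least_squares(res,[-.07,300,0,400,0,350,250,-4.78+6.283],loss="soft_l1",f_scale=2); print(f.cost,f.x); print(res(f.x).reshape(-1,6)); np.savez("kin.npz",S=S,k=f.x)
E
python3 - <<'E'
from kin import *
log()
E
python3 fit.py; python3 -c "
from kin import *
a=np.radians(19.); row([535.8,-39.3,200],frame([0,0,-1],[np.cos(a),np.sin(a),0])); print(status.sense()['joints'])"; cat dat.json | tail -c 400
```

```text
86.94854190831771 [ -0.067 319.111  -7.23  566.75    8.915 336.968 313.033   1.506]
[[  0.244 -10.666   2.88    8.357   5.456   1.898]
 [ -5.15    1.891   4.84   -0.002  -0.037  -0.761]
 [ -1.107   0.827  -2.411   4.913   2.665   0.033]
 [ -1.916   0.07   -8.934   0.03   -0.019  -0.761]]
row [0.08, 0.16, -0.03, -0.06, -0.08, 0.24] t 7.6333
[-0.41301306  0.72156237  0.69862208  1.8966803  -0.6608536   0.76767191
 -0.57565881]
2.72964835819815], [0.030984239962768202, 0.9609391158718565, 0.23826421502107895, 0.1373541273560185]], [[-0.4130130608745608, 0.7215623736267444, 0.6986220834265813, 1.8966803049743384, -0.6608535980328873, 0.7676719141478341, -0.5756588056827697], [534.4649437593774, -38.04740489149184, 199.731684518568], [-0.0006074955212325746, 0.9859303134032633, 0.16715452400093186, 0.0006427812665723906]]]
```

```bash
cat > fit.py <<'E'
from kin import *
np.set_printoptions(precision=3,suppress=True)
S=np.array([-1,1,-1,1,-1,1,-1])
D=json.load(open("dat.json"))
def mk(mask):
    def res(k):
        off=np.zeros(7); off[mask]=k[8:]
        o=[]
        for q,P,t in D:
            a,A=fk(np.array(q)*S+off,k); R=Ro.from_quat(np.r_[t[1:],t[0]]); o+=[a-P,300*(A.inv()*R).as_rotvec()]
        return np.concatenate(o)
    return res
if __name__=="__main__":
  for mask in ([],[2,4],[1,3,5],[1,2,3,4,5]):
    r=mk(mask); f=least_squares(r,np.r_[[-.07,300,0,400,0,350,250,1.5],np.zeros(len(mask))]); print(mask,f.cost,f.x); print(r(f.x).reshape(-1,6))
    np.savez("kin.npz",S=S,k=f.x,mask=mask)
E
python3 fit.py
```

```text
[] 179.15719903091707 [ -0.066 339.33    6.665 543.429   5.529 345.399 307.505   1.508]
[[-0.058 -5.609  4.035  8.252  5.382  1.773]
 [-5.764  3.011  6.825 -0.002 -0.037 -0.852]
 [-1.202  3.11  -3.46   4.851  2.628 -0.068]
 [-3.312 -0.864 -7.401  0.03  -0.019 -0.852]]
[2, 4] 175.5841519712334 [ -0.061 339.005   5.642 545.645   5.051 345.721 308.684   1.509  -0.006
  -0.   ]
[[ 0.179 -5.328  3.327  7.939  6.462  1.866]
 [-5.509  2.872  6.486 -0.107  1.232 -0.954]
 [-1.204  3.156 -3.165  5.458  3.43  -0.01 ]
 [-3.167 -0.737 -6.649  1.313  0.013 -0.902]]
[1, 3, 5] 135.83263487930148 [ -0.068 333.424   2.808 545.309   6.601 344.692 299.6     1.506   0.013
  -0.014   0.016]
[[ 0.039 -5.543  4.011  5.915  0.849  0.196]
 [-4.428  2.06   6.619 -4.424  0.061 -1.438]
 [-1.309  3.344 -3.761  0.909  1.607  0.415]
 [-2.503 -1.336 -6.869 -2.081  2.987  0.827]]
[1, 2, 3, 4, 5] 100.58844218696022 [ -0.051 329.592  -3.032 553.333   3.105 349.877 299.374   1.491   0.015
  -0.029  -0.023   0.016   0.03 ]
[[ 0.687 -3.802  1.008  5.024  2.59  -0.533]
 [-2.86  -0.062  5.648 -7.384  2.313 -1.683]
 [-1.088  3.436 -2.964  2.622  1.759  0.284]
 [-0.016 -0.893 -3.692 -0.2    0.439  1.932]]
```

```bash
cat > kin2.py <<'E'
from kin import *
S=np.array([-1,1,-1,1,-1,1,-1])
def fk2(q,k):
    q=np.array(q)*S; E=Ro.from_euler; b,k7,z0,y0,x1,y1,L1,x2,y2,L2,x3,y3,L3=k
    A=E("z",q[0]+b); p=A.apply([0,y0,z0]); A=A*E("y",q[1])*E("z",q[2]); p=p+A.apply([x1,y1,L1])
    A=A*E("y",q[3])*E("z",q[4]); p=p+A.apply([x2,y2,L2]); A=A*E("y",q[5]); p=p+A.apply([x3,y3,0]); A=A*E("z",q[6]+k7); return p+A.apply([0,0,L3]),A
K0=np.array([0,1.57,330,0,0,0,400,0,0,380,0,0,280.])
def fit():
    D=json.load(open("dat.json"))
    def res(k):
        o=[]
        for q,P,t in D:
            a,A=fk2(q,k); R=Ro.from_quat(np.r_[t[1:],t[0]]); o+=[a-P,1000*(A.inv()*R).as_rotvec()]
        return np.concatenate(o+[0.02*(k-K0)[2:]])
    f=least_squares(res,K0); return f.x,res(f.x)[:6*len(D)].reshape(-1,6)
E
python3 - <<'E'
from kin2 import *
np.set_printoptions(precision=3,suppress=True)
k,r=fit(); print(k); print(r)
E
```

```text
[ -0.      1.571 345.488 -18.647   3.453 -25.931 562.603  -0.617  -0.711
 342.145   0.639  -0.71  331.597]
[[-0.089  0.055 -0.09   0.05   0.03   0.01 ]
 [-0.091 -0.007 -0.043 -0.    -0.    -0.005]
 [ 0.088  0.059  0.072  0.029  0.015 -0.   ]
 [ 0.016 -0.111  0.055  0.    -0.    -0.005]]
```

```bash
cat >> kin2.py <<'E'
lo=np.array([-3.01,-.46,-1.47,.13,-1,.04,-2.66]);hi=np.array([3.01,2.08,1.51,2.56,4.14,2.09,2.66])
def ik(P,R,k,q0,w=0.0):
    def g(q):
        a,A=fk2(q,k); return np.r_[(a-P),300*(A.inv()*R).as_rotvec(),w*(q-q0)]
    f=least_squares(g,np.clip(q0,lo+1e-3,hi-1e-3),bounds=(lo,hi)); e=g(f.x)[:6]; return f.x,np.abs(e).max()
E
cat > ex.py <<'E'
from kin2 import *
np.set_printoptions(precision=2,suppress=True)
k,_=fit(); rng=np.random.default_rng(1)
for name,flip in(("B",1),("A",-1)):
    out=[]
    for turn in(0,-100):
        P,R=tgt(0,34.2+turn); 
        if flip<0: R=R*Ro.from_euler("z",np.pi); P,_=tgt(0,34.2+turn)
        S_=[]
        for _ in range(40):
            q,e=ik(P,R,k,rng.uniform(lo,hi))
            if e<.5: S_.append(q)
        S_=sorted(S_,key=lambda q:-np.min(np.minimum(q-lo,hi-q))); print(name,turn,len(S_)); print(np.array(S_[:5]),[round(np.min(np.minimum(q-lo,hi-q)),2) for q in S_[:5]])
E
python3 ex.py
```

```text
B 0 25
[[ 1.28  1.01 -1.05  2.14  1.88  0.49 -2.04]
 [ 1.21  0.94 -0.89  2.15  2.    0.36 -2.2 ]
 [ 1.17  0.9  -0.8   2.15  2.12  0.29 -2.33]
 [ 1.16  0.9  -0.79  2.15  2.15  0.28 -2.36]
 [ 0.83  0.79 -0.22  2.16  3.95  0.27  2.05]] [np.float64(0.42), np.float64(0.32), np.float64(0.25), np.float64(0.24), np.float64(0.19)]
B -100 21
[[ 1.22  0.94 -0.91  2.15  1.99  0.37  2.35]
 [ 1.17  0.91 -0.81  2.15  2.11  0.3   2.21]
 [ 1.16  0.9  -0.8   2.15  2.14  0.29  2.18]
 [ 1.25  0.98 -0.99  2.15  1.92  0.44  2.43]
 [ 0.86  0.79 -0.27  2.16  3.84  0.24  0.42]] [np.float64(0.31), np.float64(0.26), np.float64(0.25), np.float64(0.23), np.float64(0.2)]
A 0 29
[[ 1.27  0.99 -1.01  2.14  1.9   0.46  1.07]
 [ 1.2   0.93 -0.87  2.15  2.03  0.34  0.91]
 [ 1.33  1.08 -1.18  2.14  1.81  0.62  1.19]
 [ 1.19  0.92 -0.85  2.15  2.05  0.32  0.89]
 [ 1.19  0.92 -0.84  2.15  2.06  0.32  0.87]] [np.float64(0.42), np.float64(0.3), np.float64(0.29), np.float64(0.28), np.float64(0.28)]
A -100 19
[[ 1.29  1.02 -1.07  2.14  1.87  0.51 -0.64]
 [ 1.25  0.97 -0.97  2.15  1.94  0.42 -0.73]
 [ 1.31  1.05 -1.12  2.14  1.84  0.56 -0.6 ]
 [ 1.22  0.95 -0.91  2.15  1.98  0.38 -0.78]
 [ 1.21  0.93 -0.89  2.15  2.01  0.35 -0.81]] [np.float64(0.4), np.float64(0.38), np.float64(0.35), np.float64(0.34), np.float64(0.31)]
```

```bash
cat > sim.py <<'E'
from kin2 import *
np.set_printoptions(precision=2,suppress=True)
vmax=np.array([2.57,2.57,3.14,3.14,3.14,3.14,3.14])*.7/12
def jac(q,k):
    p,A=fk2(q,k); J=np.zeros((6,7))
    for i in range(7):
        d=np.zeros(7); d[i]=1e-5; a,B=fk2(q+d,k); J[:3,i]=(a-p)/1e-5; J[3:,i]=(B*A.inv()).as_rotvec()/1e-5
    return J,p,A
W=np.r_[np.ones(3)/300,np.ones(3)]
def step(q,P,R,k,n=3,lam=.02,rest=None,g=0):
    q00=q.copy()
    for _ in range(n):
        J,p,A=jac(q,k); e=np.r_[P-p,(R*A.inv()).as_rotvec()]*W; Jw=J*W[:,None]
        free=np.ones(7,bool)
        for _ in range(4):
            Jf=Jw*free; Ji=Jf.T@np.linalg.inv(Jf@Jf.T+lam**2*np.eye(6)); dq=Ji@e
            if rest is not None: dq=dq+g*((np.eye(7)-Ji@Jf)@(rest-q))*free
            bad=free&(((q+dq)<lo)|((q+dq)>hi))
            if not bad.any(): break
            free&=~bad
        q=np.clip(q+dq,lo,hi)
    d=q-q00; s=min(1,(vmax/np.maximum(np.abs(d),1e-9)).min()); return q00+d*s
def run(q,rows,k,R0=None,P0=None,**kw):
    q=np.array(q,float); p,A=fk2(q,k); P0=p if P0 is None else P0; R0=A if R0 is None else R0; p,A=P0,R0; path=[]
    for r in rows:
        Pt=P0+R0.apply(np.array(r[:3])*10); Rt=R0*Ro.from_rotvec(np.radians(r[3:6]))
        d=Pt-p; rv=(A.inv()*Rt).as_rotvec()
        f=min(1,41.7/max(np.linalg.norm(d),1e-9),np.radians(7.16)/max(np.linalg.norm(rv),1e-9))
        p=p+d*f; A=A*Ro.from_rotvec(rv*f); q=step(q,p,A,k,**kw); path.append(q)
    return q,path
E
cat > val.py <<'E'
from sim import *
k,_=fit(); q0=np.array([-1.25020838,0.68996997,-0.19455023,1.566355,0.15731923,0.90251536,-0.21511049])
r1=[[-13,-12.8,0,0,0,36]]*4+[[-26,-25.5,0,0,0,72]]*5+[[-39,-38,0,0,0,108]]*5+[[-52.6,-51.1,3.1,0,0,144.6]]*6
r2=[[-4.5,6,.3,-3.2,6.9,-3.7]]*2+[[-8.5,12,.6,-6.4,13.8,-7.4]]*2+[[-13,18,.9,-9.6,20.7,-11]]*2+[[-17,24.4,1.2,-12.8,27.6,-14.9]]*8
for rest,g in((None,0),((lo+hi)/2,.05),(q0,.05),(q0,.3),(np.clip(np.zeros(7),lo,hi),.05)):
    print("rest",None if rest is None else rest[0],g)
    print(run(q0,r1,k,rest=rest,g=g)[0],"real [-.25 .66 .42 1.88 -.4 .69 -.83]")
    print(run([-0.27,.66,.43,1.88,-.41,.69,-.83],r2,k,rest=rest,g=g)[0],"real [1.10 .655 -.544 2.151 -1 .043 .746]")
E
python3 val.py
```

```text
rest None 0
[-0.27  0.65  0.42  1.89 -0.39  0.68 -0.84] real [-.25 .66 .42 1.88 -.4 .69 -.83]
[ 1.06  0.65 -0.48  2.08 -0.5   0.17  0.25] real [1.10 .655 -.544 2.151 -1 .043 .746]
rest 0.0 0.05
[ 0.02  0.61 -0.07  1.88  0.07  0.66 -1.31] real [-.25 .66 .42 1.88 -.4 .69 -.83]
[ 1.1   0.66 -0.54  2.08 -0.26  0.15  0.01] real [1.10 .655 -.544 2.151 -1 .043 .746]
rest -1.25020838 0.05
[-0.29  0.65  0.45  1.89 -0.42  0.69 -0.81] real [-.25 .66 .42 1.88 -.4 .69 -.83]
[ 1.07  0.65 -0.48  2.08 -0.48  0.17  0.23] real [1.10 .655 -.544 2.151 -1 .043 .746]
rest -1.25020838 0.3
[-0.29  0.65  0.44  1.89 -0.42  0.69 -0.81] real [-.25 .66 .42 1.88 -.4 .69 -.83]
[ 1.07  0.65 -0.5   2.08 -0.41  0.17  0.15] real [1.10 .655 -.544 2.151 -1 .043 .746]
rest 0.0 0.05
[-0.22  0.63  0.33  1.89 -0.31  0.67 -0.92] real [-.25 .66 .42 1.88 -.4 .69 -.83]
[ 1.07  0.65 -0.5   2.08 -0.45  0.16  0.19] real [1.10 .655 -.544 2.151 -1 .043 .746]
```

```bash
sed -i 's/lam=.02/lam=.005/' sim.py; cat > plan.py <<'E'
from sim import *
import sys,time
from multiprocessing import Pool
k,_=fit()
def goto(q,p,A,P,R,extra=2):   # straight path, rate-limited, as rows
    m=1e9; e0=0
    n=int(max(np.linalg.norm(P-p)/40,np.degrees((A.inv()*R).magnitude())/7))+1
    rv=(A.inv()*R).as_rotvec()
    for i in range(1,n+1+extra):
        f=min(1,i/n); q=step(q,p+(P-p)*f,A*Ro.from_rotvec(rv*f),k,n=2); m=min(m,np.min(np.minimum(q-lo,hi-q)))
    a,B=fk2(q,k); return q,m,np.linalg.norm(a-P)+300*(B.inv()*R).magnitude(),n
a0=np.radians(19.); RB=frame([0,0,-1],[np.cos(a0),np.sin(a0),0]); FZ=Ro.from_euler("z",np.pi); RING=np.array([534.5,-38,200.])
QB=np.array([-0.413,0.7216,0.6986,1.8967,-0.6609,0.7677,-0.5757])
def mix(h,ang,flip):
    P,R=tgt(h,ang); return P,(R*FZ if flip else R)
def trial(a):
    seed,flip=a; rng=np.random.default_rng(seed); q,p,A=QB.copy(),RING,RB; N=0
    if flip:
        for s in(-90,-180): 
            R=RB*Ro.from_euler("z",s,degrees=True); q,m,e,n=goto(q,p,A,RING,R); A=R; N+=n
        if e>3: return None
    qg=q
    wp=[]
    for _ in range(rng.integers(1,3)):
        P=np.array([rng.uniform(430,600),rng.uniform(-330,0),rng.uniform(200,320)]); d=Ro.from_rotvec(np.radians(rng.uniform(-40,40,3))); 
        R=d*A; wp.append((P,R)); q,m,e,n=goto(q,p,A,P,R); N+=n
        if e>3: return None
        p,A=P,R
    P,R=mix(80,34.2,flip); q,m1,e1,n=goto(q,p,A,P,R); N+=n
    if e1>2: return None
    P2,R2=mix(0,34.2,flip); q2,m2,e2,n=goto(q,P,R,P2,R2)
    for s in(40,80,110):
        P3,R3=mix(0,34.2-s,flip); q2b,m3,e3,n=goto(q2 if s==40 else q2b,P2,R2,P3,R3); P2,R2=P3,R3
        if e3>2: break
    return min(m1,m2,m3)-.05*(e1+e2+e3)-.002*N,seed,flip,N,[m1,m2,m3],[e1,e2,e3],qg,q,q2,q2b,[(P,R.as_quat()) for P,R in wp]
if __name__=="__main__":
    t=time.time()
    with Pool() as po: r=[x for x in po.map(trial,[(s,f) for s in range(int(sys.argv[1])) for f in(0,1)]) if x]
    r.sort(key=lambda x:-x[0]); print(len(r),time.time()-t)
    for x in r[:5]: print(*x,sep="\n  "); print()
E
export OMP_NUM_THREADS=1; python3 val.py | head -3; nproc; timeout 300 python3 plan.py 60
```

```text
rest None 0
[-0.27  0.65  0.42  1.89 -0.39  0.68 -0.84] real [-.25 .66 .42 1.88 -.4 .69 -.83]
[ 0.67  0.56 -0.15  2.09 -0.5   0.17 -0.14] real [1.10 .655 -.544 2.151 -1 .043 .746]
1
0 10.631807804107666
```

```bash
cat > t.py <<'E'
from plan import *
for sgn in(-1,1):
    q,A=QB.copy(),RB
    for s in(45,90,135,180):
        R=RB*Ro.from_euler("z",sgn*s,degrees=True); q,m,e,n=goto(q,RING,A,RING,R); A=R; print(sgn*s,q,e)
rng=np.random.default_rng(0)
for nm,R in(("B",RB),("A",RB*FZ)):
    s=[ik(RING,R,k,rng.uniform(lo,hi)) for _ in range(40)]; s=[x for x,e in s if e<.5]; print(nm,len(s)); print(np.array(sorted(s,key=lambda x:x[2]))[::3])
for nm,f in(("B",0),("A",1)):
    P,R=mix(80,34.2,f); s=[ik(P,R,k,rng.uniform(lo,hi)) for _ in range(40)]; s=[x for x,e in s if e<.5]; print("mix80",nm,len(s)); print(np.array(sorted(s,key=lambda x:x[2]))[::3])
E
python3 t.py
```

```text
-45 [-0.29  0.66  0.47  1.89 -0.45  0.69 -0.01] 7.736214332480195e-14
-90 [-0.16  0.63  0.23  1.88 -0.23  0.66  0.54] 1.8104044727826904e-13
-135 [-0.01  0.61 -0.    1.88  0.    0.65  1.1 ] 1.0840678035925964e-13
-180 [ 0.13  0.62 -0.24  1.87  0.22  0.68  1.67] 1.7785772854495008e-13
45 [-0.51  0.81  0.93  1.9  -0.84  0.88 -1.18] 2.4444206704108746e-13
90 [-0.58  0.91  1.13  1.9  -0.99  1.03 -1.81] 2.555187860848554e-13
135 [-0.58  0.91  1.13  1.9  -0.99  1.03 -2.6 ] 6.028021774829128e-13
180 [-0.45  1.01  1.45  1.98 -0.99  1.41 -2.6 ] 248.0535146088955
B 21
[[ 0.67  0.97 -1.36  1.85  1.02  1.25 -2.26]
 [ 0.5   0.75 -0.9   1.85  0.74  0.91 -1.99]
 [ 0.39  0.69 -0.67  1.86  0.58  0.8  -1.83]
 [ 0.1   0.62 -0.18  1.87  0.17  0.67 -1.42]
 [-0.09  0.62  0.12  1.88 -0.12  0.65 -1.14]
 [-0.17  0.63  0.25  1.88 -0.24  0.66 -1.01]
 [-0.43  0.73  0.73  1.9  -0.69  0.78 -0.55]]
A 20
[[ 0.67  0.98 -1.37  1.85  1.03  1.25  0.88]
 [ 0.52  0.77 -0.95  1.85  0.78  0.94  1.12]
 [ 0.48  0.74 -0.86  1.85  0.72  0.89  1.18]
 [ 0.42  0.7  -0.74  1.86  0.63  0.83  1.26]
 [ 0.29  0.65 -0.51  1.86  0.45  0.74  1.44]
 [ 0.16  0.62 -0.28  1.87  0.26  0.68  1.63]
 [-0.15  0.63  0.21  1.88 -0.21  0.65  2.1 ]]
mix80 B 22
[[ 1.38  0.83 -1.07  2.18  1.58  0.38 -1.8 ]
 [ 1.27  0.74 -0.85  2.18  1.65  0.19 -1.88]
 [ 1.17  0.69 -0.67  2.18  1.97  0.06 -2.22]
 [ 1.17  0.69 -0.66  2.18  2.03  0.06 -2.28]
 [ 1.1   0.67 -0.54  2.18  4.01  0.04  2.02]
 [ 1.09  0.66 -0.52  2.18  4.14  0.05  1.89]
 [ 1.09  0.66 -0.52  2.18  4.14  0.05  1.89]
 [ 1.09  0.66 -0.52  2.18  4.14  0.05  1.89]]
mix80 A 23
[[ 1.5   1.06 -1.45  2.17  1.56  0.77  1.39]
 [ 1.34  0.8  -0.99  2.18  1.59  0.31  1.32]
 [ 1.21  0.71 -0.74  2.18  1.76  0.11  1.14]
 [ 1.16  0.69 -0.65  2.18  2.09  0.05  0.81]
 [ 1.16  0.69 -0.64  2.18  2.15  0.05  0.75]
 [ 1.1   0.67 -0.54  2.18  4.01  0.04 -1.12]
 [ 1.09  0.66 -0.53  2.18  4.06  0.04 -1.17]
 [ 1.09  0.66 -0.52  2.18  4.14  0.05 -1.25]]
```

```bash
sed -i 's/extra=2/extra=6/; s/for f in(0,1)\]/for f in(1,)]/' plan.py; sed -i 's/if e>3: return None\n        p/p/' plan.py; timeout 560 python3 plan.py 300
```

```text
92 49.00162196159363
0.043603116230190184
  51
  1
  36
  [np.float64(0.1157070254544556), np.float64(0.23310483521762645), np.float64(0.1236144414918865)]
  [np.float64(0.0020781844845430848), np.float64(2.764434718032661e-13), np.float64(4.885786722502979e-13)]
  [ 0.13  0.62 -0.24  1.87  0.22  0.68  1.67]
  [ 1.26  0.74 -0.82  2.18  1.67  0.17  1.24]
  [ 1.24  0.96 -0.96  2.14  1.94  0.41  1.02]
  [ 1.38  1.18 -1.35  2.14  1.77  0.79 -0.66]
  [(array([ 482.21, -245.88,  226.71]), array([-0.36,  0.89,  0.16,  0.22]))]

0.042590981752738316
  294
  1
  36
  [np.float64(0.11459098594400854), np.float64(0.22871324710447513), np.float64(0.12554985257434725)]
  [np.float64(8.382472560622752e-08), np.float64(2.3727694266726776e-13), np.float64(4.416000190918462e-13)]
  [ 0.13  0.62 -0.24  1.87  0.22  0.68  1.67]
  [ 1.24  0.73 -0.8   2.18  1.68  0.15  1.22]
  [ 1.24  0.96 -0.95  2.14  1.94  0.41  1.01]
  [ 1.38  1.18 -1.34  2.14  1.77  0.79 -0.66]
  [(array([ 521.23, -119.12,  239.05]), array([-0.34,  0.93, -0.1 , -0.08]))]

0.0333856792276894
  136
  1
  43
  [np.float64(0.1269278997163
[... 980 characters left out ...]
4 ]), array([-0.36,  0.91,  0.04, -0.19])), (array([ 531.11, -195.17,  280.55]), array([-0.49,  0.77,  0.17, -0.37]))]

0.015250868754582494
  150
  1
  49
  [np.float64(0.11325086875463697), np.float64(0.24947963227693518), np.float64(0.11648656447570871)]
  [np.float64(4.593967086499938e-13), np.float64(3.746882070935807e-13), np.float64(2.5521450165364396e-13)]
  [ 0.13  0.62 -0.24  1.87  0.22  0.68  1.67]
  [ 1.29  0.75 -0.88  2.18  1.63  0.21  1.27]
  [ 1.25  0.97 -0.97  2.14  1.93  0.42  1.03]
  [ 1.38  1.19 -1.35  2.14  1.77  0.8  -0.66]
  [(array([588.23, -71.09, 240.12]), array([-0.38,  0.9 ,  0.15, -0.14])), (array([ 448.27, -228.03,  237.55]), array([-0.62,  0.73,  0.19, -0.22]))]
```

Call:
servo_tool([
  [0.1,0.15,0,0,0,0.2,1],
  [0.1,0.15,3,0,0,0.2,1],
  [0.1,0.15,6,0,0,0.2,1],
  [0.1,0.15,9,0,0,0.2,1],
  [0.1,0.15,10.5,0,0,0.2,1],
  [0.1,0.15,11,0,0,0.2,1],
  [0.1,0.15,11.5,0,0,0.2,1],
  [0.1,0.15,12,0,0,0.2,1],
  [0.1,0.15,12.6,0,0,0.2,1],
  [0.1,0.15,13.2,0,0,0.2,1],
  [0.1,0.15,13.8,0,0,0.2,1],
  [0.1,0.15,14.3,0,0,0.2,1],
  [0.1,0.15,14.5,0,0,0.2,1],
  [0.1,0.15,14.6,0,0,0.2,1],
  [0.1,0.15,14.6,0,0,0.2,1],
])

```text
time_s: 8.88
tcp_pos: [536.3, -41.3, 53.7]
tool_rot: [-0.0, 0.987, 0.163, 0.001]
contact_force: [0.3, -0.3, -2.3]
opening: 14.8
```

Call:
servo_tool([
  [0,-0.1,0.1,0,0,0.5,1],
  [0,-0.1,0.2,0,0,0.5,1],
  [0,-0.1,0.2,0,0,0.5,1],
  [0,-0.1,0.2,0,0,0.5,1],
])

```text
time_s: 9.22
tcp_pos: [536.2, -40.3, 52.6]
tool_rot: [-0.0, 0.987, 0.159, 0.001]
contact_force: [-1.1, 1.0, 5.5]
opening: 14.9
```

Call:
servo_tool([
  [0,0,0,0,0,0,0],
  [0,0,0,0,0,0,0],
  [0,0,0,0,0,0,0],
  [0,0,0,0,0,0,0],
  [0,0,0,0,0,0,0],
  [0,0,-2,0,0,0,0],
  [0,0,-5,0,0,0,0],
  [0,0,-8,0,0,0,0],
  [0,0,-8,0,0,-30,0],
  [0,0,-8,0,0,-30,0],
  [0,0,-8,0,0,-30,0],
  [0,0,-8,0,0,-30,0],
  [0,0,-8,0,0,-60,0],
  [0,0,-8,0,0,-60,0],
  [0,0,-8,0,0,-60,0],
  [0,0,-8,0,0,-60,0],
  [0,0,-8,0,0,-90,0],
  [0,0,-8,0,0,-90,0],
  [0,0,-8,0,0,-90,0],
  [0,0,-8,0,0,-90,0],
])

```text
time_s: 10.88
tcp_pos: [535.7, -40.6, 131.8]
tool_rot: [0.0, 0.612, 0.791, 0.001]
contact_force: [0.0, 1.0, -0.6]
opening: 85.5
```

Call:
servo_tool([
  [0,0,0,0,0,-30,0],
  [0,0,0,0,0,-30,0],
  [0,0,0,0,0,-30,0],
  [0,0,0,0,0,-30,0],
  [0,0,0,0,0,-60,0],
  [0,0,0,0,0,-60,0],
  [0,0,0,0,0,-60,0],
  [0,0,0,0,0,-60,0],
  [0,0,0,0,0,-90,0],
  [0,0,0,0,0,-90,0],
  [0,0,0,0,0,-90,0],
  [0,0,0,0,0,-90,0],
  [0,0,0,0,0,-90,0],
  [0,0,0,0,0,-90,0],
])

```text
time_s: 12.05
tcp_pos: [535.7, -40.9, 131.7]
tool_rot: [0.001, -0.124, 0.992, 0.0]
contact_force: [0.4, -0.4, 0.6]
opening: 85.4
```

```bash
python3 - <<'E'
from meas import *
import kin2
kin2.log(); k,r=kin2.fit(); print("fit",r[-1])
s,p,r=pose(); print(s["time_s"],p,s["joints"],"yaw",r.as_matrix()[:,0])
for n in("scene","top"):
    im,d=viewer.get_image(n); W=cloud(d,viewer.camera_model(n)); print(n)
    try: W[W[...,2]>96]=1e4; head(im,W)
    except Exception as e: print(e)
    cv2.imwrite(f"pics/{n}2.png",im[:,:,::-1])
a=np.radians(18.5+180); row([536.8,-39.2,53],frame([0,0,-1],[np.cos(a),np.sin(a),0]))
E
```

```text
fit [ 0.03  0.03 -0.01 -0.    0.   -0.  ]
12.05 [535.69 -40.9  131.71] [ 0.13  0.73 -0.23  1.92  0.31  0.52  1.51] yaw [-0.97 -0.25 -0.  ]
scene
disc 537.282958984375 -39.11125946044922 49.21244812011719 40.8601639371343 mid pct [537.09 -40.7 ]
bar rect (537.877685546875, -39.847755432128906) (52.72784423828125, 15.643087387084961) 18.403470993041992 mean [534.5  -42.27  88.7 ]
bar dir -164.12233901553586
disc mark ang -160.06420690855194
top
disc 537.6407470703125 -39.52413558959961 48.11738586425781 40.14632037295311 mid pct [528.66 -41.49]
bar rect (528.2904663085938, -42.78383255004883) (30.982749938964844, 16.318815231323242) 18.478384017944336 mean [527.37 -43.93  88.56]
bar dir -167.89777678451506
disc mark ang -161.1269879478364
row [-0.13, 0.12, 7.88, 0.03, 0.08, -4.44] t 12.15
```

Call:
servo_tool([
  [-0.1,0.1,2,0,0,-4,0],
  [-0.15,0.1,5,0,0,-4.2,0],
  [-0.15,0.1,7,0,0,-4.2,0],
  [-0.15,0.1,7.8,0,0,-4.2,0],
  [-0.15,0.1,7.8,0,0,-4.2,0],
  [-0.15,0.1,7.8,0,0,-4.2,0],
  [-0.15,0.1,7.8,0,0,-4.2,1],
  [-0.15,0.1,7.8,0,0,-4.2,1],
  [-0.15,0.1,7.8,0,0,-4.2,1],
  [-0.15,0.1,7.8,0,0,-4.2,1],
  [-0.15,0.1,7.8,0,0,-4.2,1],
  [-0.15,0.1,7.8,0,0,-4.2,1],
  [-0.15,0.1,7.8,0,0,-4.2,1],
  [-0.15,0.1,7.8,0,0,-4.2,1],
  [-0.15,0.1,7.8,0,0,-4.2,1],
])

```text
time_s: 13.4
tcp_pos: [537.5, -39.1, 54.4]
tool_rot: [0.001, -0.16, 0.987, 0.0]
contact_force: [-0.2, -0.7, 4.1]
opening: 15.0
```

Call:
servo_tool([
  [0,0,-1,0,0,0,1],
  [0,0,-3,0,0,0,1],
  [0,0,-6,0,0,0,1],
  [0,0,-10,0,0,0,1],
  [0,0,-14,0,0,0,1],
  [0,0,-15,0,0,0,1],
  [0,0,-15,0,0,0,1],
  [0,0,-15,0,0,0,1],
  [0,0,-15,0,0,0,1],
])

```text
time_s: 14.15
tcp_pos: [535.4, -39.5, 202.2]
tool_rot: [-0.001, -0.16, 0.987, 0.001]
contact_force: [0.6, -0.7, -2.6]
opening: 14.9
```

```bash
cat > p2.py <<'E'
from plan import *
import kin2, plan
kin2.log(); plan.k=k=kin2.fit()[0]
s,p0,A0=pose(); q0=s["joints"]; print(s["time_s"],q0,p0,"yaw",np.degrees(np.arctan2(*A0.as_matrix()[1::-1,0])),s["opening"])
def ev(P,R,h=80):
    q,m,e,n=goto(q0,p0,A0,P,R); P1,R1=mix(h,34.2,1); q1,m1,e1,n1=goto(q,P,R,P1,R1); P2,R2=mix(0,34.2,1); q2,m2,e2,_=goto(q1,P1,R1,P2,R2)
    for sg in(40,80,110):
        P3,R3=mix(0,34.2-sg,1); q2b,m3,e3,_=goto(q2 if sg==40 else q2b,P2,R2,P3,R3); P2,R2=P3,R3
    return [m,m1,m2,m3],[e,e1,e2,e3],n+n1,[q,q1,q2,q2b]
for P,Q in(([521.23,-119.12,239.05],[-0.34,0.93,-0.1,-0.08]),([482.21,-245.88,226.71],[-0.36,.89,.16,.22])):
    R=Ro.from_quat(Q); print(P,*ev(np.array(P),R),sep="\n "); row(P,R)
E
python3 p2.py
```

```text
14.15 [ 0.18  0.62 -0.31  1.86  0.28  0.7   1.6 ] [535.37 -39.47 202.19] yaw -161.58423098029962 14.891129469825573
[521.23, -119.12, 239.05]
 [np.float64(0.7280073671003762), np.float64(0.08988425148780202), np.float64(0.21986263939585485), np.float64(0.12975833504124457)]
 [np.float64(1.6076422878463388e-13), np.float64(1.2753972736198217e-08), np.float64(2.695135233985075e-13), np.float64(2.6145889481733e-13)]
 10
 [array([ 0.16,  0.6 , -0.29,  1.8 ,  0.5 ,  0.94,  1.85]), array([ 1.23,  0.72, -0.77,  2.18,  1.68,  0.13,  1.22]), array([ 1.24,  0.96, -0.95,  2.14,  1.93,  0.4 ,  1.02]), array([ 1.38,  1.17, -1.34,  2.13,  1.76,  0.78, -0.65])]
row [3.87, -7.11, -3.69, 10.05, 10.89, -21.61] t 14.15
[482.21, -245.88, 226.71]
 [np.float64(0.0765842578474718), np.float64(0.11728826911258894), np.float64(0.22534210413188463), np.float64(0.12737810037605302)]
 [np.float64(3.9948353424773005e-13), np.float64(0.005082923549608608), np.float64(2.582099905145064e-13), np.float64(1.7541865290610355e-13)]
 10
 [array([ 1.28,  0.88, -1.07,  1.81,  0.29,  0.75,  2.58]), array([ 1.26,  0.74, -0.83,  2.18,  1.63,  0.18,  1.28]), array([ 1.24,  0.96, -0.95,  2.14,  1.93,  0.4 ,  1.02]), array([ 1.38,  1.18, -1.34,  2.13,  1.76,  0.79, -0.65])]
row [11.57, -17.9, -2.45, -14.29, -28.57, -25.01] t 14.15
```

Call:
servo_tool([
  [1.3,-2.4,-1.2,3.3,3.6,-7.2,1],
  [2.6,-4.7,-2.5,6.7,7.3,-14.4,1],
  [3.9,-7.1,-3.7,10,10.9,-21.6,1],
  [3.9,-7.1,-3.7,10,10.9,-21.6,1],
  [3.9,-7.1,-3.7,10,10.9,-21.6,1],
  [3.9,-7.1,-3.7,10,10.9,-21.6,1],
  [3.9,-7.1,-3.7,10,10.9,-21.6,1],
])

```text
time_s: 14.73
tcp_pos: [521.6, -118.4, 239.3]
tool_rot: [-0.079, -0.34, 0.932, -0.099]
contact_force: [0.2, -0.7, -1.7]
opening: 14.9
```

```bash
sed -i 's/^SEAT=.*/SEAT=np.array([0,0,22.0])/' h.py; python3 - <<'E'
from plan import *
import kin2,plan
plan.k=k
s,p0,A0=pose(); q0=s["joints"]; print(q0,p0)
for h in(50,60,80):
    P,R=mix(h,34.2,1); print(h,*goto(q0,p0,A0,P,R)); row(P,R)
E
```

```text
[ 0.16  0.6  -0.29  1.8   0.5   0.94  1.85] [ 521.55 -118.38  239.28]
50 [ 1.19  0.78 -0.77  2.17  1.96  0.18  0.95] 0.09183482711993596 0.04857689170163049 6
row [15.05, -11.03, 12.65, 9.19, -36.44, 8.99] t 14.7333
60 [ 1.21  0.76 -0.78  2.17  1.85  0.17  1.05] 0.09919596826306354 0.04754560701781891 6
row [15.63, -10.83, 11.86, 9.19, -36.44, 8.99] t 14.7333
80 [ 1.22  0.71 -0.76  2.18  1.66  0.13  1.24] 0.08629089393769435 1.7327086515535293e-10 6
row [16.79, -10.44, 10.27, 9.19, -36.44, 8.99] t 14.7333
```

Call:
servo_tool([
  [2,-1.4,1.5,1.2,-4.6,1.1,1],
  [3.9,-2.7,3,2.3,-9.1,2.2,1],
  [5.9,-4.1,4.4,3.4,-13.7,3.4,1],
  [7.8,-5.4,5.9,4.6,-18.2,4.5,1],
  [9.8,-6.8,7.4,5.7,-22.8,5.6,1],
  [11.7,-8.1,8.9,6.9,-27.3,6.7,1],
  [13.7,-9.5,10.4,8,-31.9,7.9,1],
  [15.6,-10.8,11.9,9.2,-36.4,9,1],
  [15.6,-10.8,11.9,9.2,-36.4,9,1],
  [15.6,-10.8,11.9,9.2,-36.4,9,1],
  [15.6,-10.8,11.9,9.2,-36.4,9,1],
  [15.6,-10.8,11.9,9.2,-36.4,9,1],
  [15.6,-10.8,11.9,9.2,-36.4,9,1],
  [15.6,-10.8,11.9,9.2,-36.4,9,1],
])

```text
time_s: 15.9
tcp_pos: [463.1, -326.9, 171.9]
tool_rot: [0.25, -0.284, 0.923, -0.067]
contact_force: [0.3, 0.5, -1.3]
opening: 14.9
```

```bash
sed -i 's/rel\[...,2\]<20)/rel[...,2]<22)/g' chk.py; python3 - <<'E'
from chk import *
chk("c2"); 
P,R=tgt(60);F=Ro.from_euler("z",np.pi); row(P,R*F); P,R=tgt(30); row(P,R*F)
E
```

```text
tcp [ 463.1  -326.85  171.92] q [ 1.25  0.78 -0.84  2.17  1.78  0.22  1.13] F [ 0.3   0.48 -1.26] T [-0.05  0.77  0.01] open 14.855121352399847
scene
 disc n [0.01 0.   1.  ] z 14.115948268739231 ctr (0.10722217708826065, 0.34818214178085327) 46.79224395751953 574
 disc mark [35.08  0.97 13.54] 24
top
 disc n [0.01 0.   1.  ] z 13.872710245211223 ctr (-3.2906742095947266, 0.7199223637580872) 47.18266677856445 721
 disc mark None 0
row [0.02, 0.06, 0.02, -0.06, 0.01, -0.05] t 16.0
row [0.02, 0.06, 3.02, -0.06, 0.01, -0.05] t 16.0
```

View pics/c2.png

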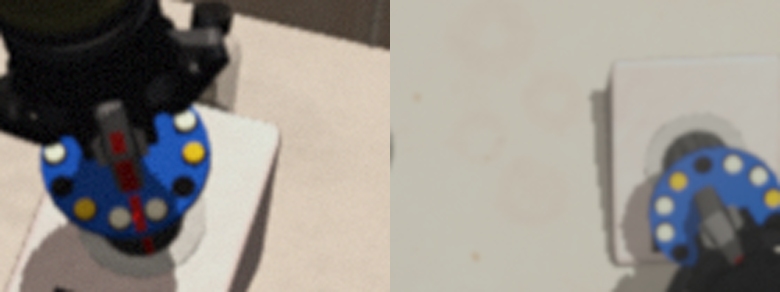

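Call:
servo_tool([
  [0,0.05,1,0,0,0,1],
  [0,0.05,2,0,0,0,1],
  [0,0.05,3,0,0,0,1],
  [0,0.05,3.3,0,0,0,1],
  [0,0.05,3.6,0,0,0,1],
  [0,0.05,3.9,0,0,0,1],
  [0,0.05,4.1,0,0,0,1],
  [0,0.05,4.1,0,0,0,1],
  [0,0.05,4.1,0,0,0,1],
])

```text
time_s: 16.75
tcp_pos: [485.1, -323.8, 137.7]
tool_rot: [0.25, -0.287, 0.922, -0.068]
contact_force: [-1.5, -1.3, -3.2]
opening: 14.4
```

```bash
python3 - <<'E'
from chk import *
s,p,r=pose(); print(s["joints"],"F tool",r.inv().apply(s["contact_force"]),"T tool",r.inv().apply(s["torque"]))
F=Ro.from_euler("z",np.pi); P,R=tgt(19); row(P,R*F)
E
```

```text
[ 1.24  0.9  -0.92  2.15  1.9   0.35  1.03] F tool [3.16 0.59 1.97] T tool [-0.59  1.04  0.  ]
row [0.05, 0.06, 0.05, -0.13, -0.02, 0.05] t 16.75
```

Call:
servo_tool([
  [0,0,0.3,0,0,0,1],
  [0,0,0.6,0,0,0,1],
  [0,0,0.9,0,0,0,1],
  [0,0,1.1,0,0,0,1],
  [0,0,1.1,0,0,0,1],
  [0,0,1.1,0,0,0,1],
])

```text
time_s: 17.25
tcp_pos: [490.6, -323.7, 127.5]
tool_rot: [0.25, -0.286, 0.922, -0.068]
contact_force: [-0.7, -1.3, -6.6]
opening: 15.3
```

```bash
python3 - <<'E'
from chk import *
s,p,r=pose(); print(s["joints"],"F tool",r.inv().apply(s["contact_force"]),"T tool",r.inv().apply(s["torque"]))
F=Ro.from_euler("z",np.pi); P,R=tgt(8); row(P,R*F); P,R=tgt(0); row(P,R*F)
E
```

```text
[ 1.24  0.93 -0.93  2.15  1.93  0.37  1.02] F tool [4.08 1.05 5.34] T tool [-0.82  1.67 -0.01]
row [0.02, 0.05, -0.01, -0.1, -0.02, 0.02] t 17.25
row [0.02, 0.05, 0.79, -0.1, -0.02, 0.02] t 17.25
```

Call:
servo_tool([
  [0,0,0.3,0,0,0,1],
  [0,0,0.6,0,0,0,1],
  [0,0,0.8,0,0,0,1],
  [0,0,0.9,0,0,0,1],
  [0,0,1,0,0,0,1],
  [0,0,1,0,0,0,1],
  [0,0,1,0,0,0,1],
])

```text
time_s: 17.83
tcp_pos: [493.7, -323.7, 122.1]
tool_rot: [0.25, -0.287, 0.922, -0.07]
contact_force: [-29.1, -4.0, 33.3]
opening: 15.4
```

```bash
python3 - <<'E'
from chk import *
s,p,r=pose(); print("F tool",r.inv().apply(s["contact_force"]),"T tool",r.inv().apply(s["torque"]))
chk("c3")
F=Ro.from_euler("z",np.pi); P,R=tgt(0); row(P,R*F)
E
```

```text
F tool [  8.85   2.04 -43.43] T tool [-1.53  2.04 -0.03]
tcp [ 493.7  -323.7   122.05] q [ 1.23  0.95 -0.94  2.14  1.95  0.39  1.  ] F [-29.06  -3.97  33.29] T [0.06 2.55 0.11] open 15.352812120270734
scene
 disc n [0.01 0.01 1.  ] z 14.070374311649314 ctr (-0.427516371011734, 0.6820441484451294) 46.92161178588867 553
 disc mark [34.59  1.29 13.3 ] 22
top
 disc n [-0.  0.  1.] z 13.714396998255548 ctr (-1.569195032119751, 0.34950685501098633) 46.78179931640625 568
 disc mark None 0
row [0.01, 0.06, 0.16, -0.27, -0.08, 0.12] t 17.9333
```

View pics/c3.png

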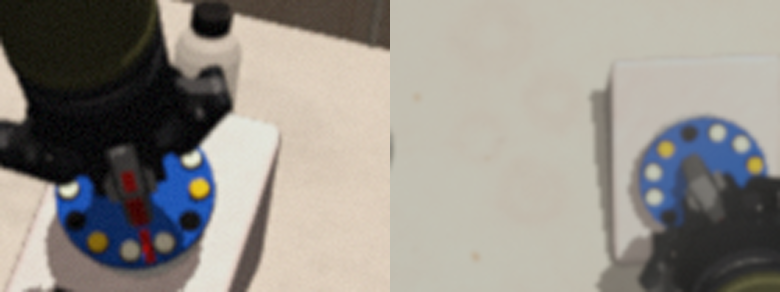

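Call:
servo_tool([
  [0,0,-0.1,0,0,0,1],
  [0,0,-0.15,0,0,0,1],
  [0,0,-0.15,0,0,0,1],
  [0,0,-0.15,0,0,5,1],
  [0,0,-0.15,0,0,10,1],
  [0,0,-0.15,0,0,15,1],
  [0,0,-0.15,0,0,20,1],
  [0,0,-0.15,0,0,25,1],
  [0,0,-0.15,0,0,30,1],
  [0,0,-0.15,0,0,35,1],
  [0,0,-0.15,0,0,40,1],
  [0,0,-0.15,0,0,40,1],
  [0,0,-0.15,0,0,40,1],
])

```text
time_s: 19.02
tcp_pos: [493.5, -323.6, 122.0]
tool_rot: [0.258, 0.046, 0.965, 0.021]
contact_force: [-20.4, -4.3, 17.9]
opening: 15.0
```

```bash
cat > st.py <<'E'
from chk import *
s,p,r=pose(); print(s["time_s"],s["joints"],"F tool",r.inv().apply(s["contact_force"]),"T tool",r.inv().apply(s["torque"]))
ax=np.array([-.5,-.02,.866]);ax/=np.linalg.norm(ax); x=r.as_matrix()[:,0]; e1=np.cross([0,1,0],ax);e1/=np.linalg.norm(e1);e2=np.cross(ax,e1)
a=np.degrees(np.arctan2(-x@e2,-x@e1)); print("tool x ang",a,"tilt err",np.degrees(np.arccos(min(1,-r.as_matrix()[:,2]@ax))))
P,R=tgt(1.6,a); row(P,R*Ro.from_euler("z",np.pi))
E
python3 st.py
```

```text
19.0167 [ 1.31  1.03 -1.11  2.14  1.83  0.55  0.45] F tool [  8.31  -4.71 -25.79] T tool [0.27 2.46 0.08]
tool x ang -5.765870382563288 tilt err 0.20776913586518653
row [0.02, 0.03, 0.02, -0.2, 0.06, -0.0] t 19.0167
```

Call:
servo_tool([
  [0,0,-0.07,0,0,4,1],
  [0,0,-0.07,0,0,8,1],
  [0,0,-0.07,0,0,12,1],
  [0,0,-0.07,0,0,16,1],
  [0,0,-0.07,0,0,20,1],
  [0,0,-0.07,0,0,24,1],
  [0,0,-0.07,0,0,28,1],
  [0,0,-0.07,0,0,28,1],
  [0,0,-0.07,0,0,28,1],
])

```text
time_s: 19.77
tcp_pos: [493.5, -323.2, 122.1]
tool_rot: [0.245, 0.278, 0.925, 0.083]
contact_force: [-15.4, -0.3, 10.6]
opening: 15.1
```

```bash
python3 st.py
```

```text
19.7667 [ 1.34  1.09 -1.21  2.14  1.79  0.64  0.02] F tool [  6.66  -4.4  -16.89] T tool [1.28 1.98 0.1 ]
tool x ang -33.76430403618071 tilt err 0.13992880095817023
row [0.01, -0.01, 0.02, -0.1, 0.1, -0.0] t 19.7667
```

Call:
servo_tool([
  [0,0,0,0,0,4,1],
  [0,0,0,0,0,8,1],
  [0,0,0,0,0,12,1],
  [0,0,0,0,0,15,1],
  [0,0,0,0,0,15,1],
  [0,0,0,0,0,15,1],
])

```text
time_s: 20.27
tcp_pos: [493.8, -322.1, 122.3]
tool_rot: [0.232, 0.396, 0.881, 0.116]
contact_force: [-13.1, -0.1, 9.8]
opening: 15.0
```

```bash
python3 st.py
```

```text
20.2667 [ 1.36  1.11 -1.26  2.14  1.78  0.69 -0.22] F tool [  4.45  -4.71 -15.02] T tool [1.38 1.72 0.1 ]
tool x ang -48.710829429466635 tilt err 0.06793631470126937
row [-0.05, -0.12, 0.02, 0.04, 0.05, 0.0] t 20.2667
```

Call:
servo_tool([
  [0,0,0,0,0,3,1],
  [0,0,0,0,0,6,1],
  [0,0,0,0,0,9,1],
  [0,0,0,0,0,9,1],
  [0,0,0,0,0,9,1],
])

```text
time_s: 20.68
tcp_pos: [493.9, -322.9, 122.4]
tool_rot: [0.224, 0.462, 0.848, 0.132]
contact_force: [-14.5, -0.8, 8.0]
opening: 15.1
```

```bash
python3 st.py
```

```text
20.6833 [ 1.37  1.13 -1.28  2.14  1.77  0.72 -0.36] F tool [  4.12  -7.56 -14.2 ] T tool [ 2.    1.18 -1.13]
tool x ang -57.44863438546205 tilt err 0.17117770973846774
row [0.01, -0.08, 0.02, -0.02, 0.17, -0.0] t 20.6833
```

Call:
servo_tool([
  [0,0,0,0,0,2,1],
  [0,0,0,0,0,4,1],
  [0,0,0,0,0,4,1],
  [0,0,0,0,0,4,1],
])

```text
time_s: 21.02
tcp_pos: [493.9, -323.0, 122.5]
tool_rot: [0.219, 0.49, 0.832, 0.139]
contact_force: [-13.3, -2.5, 8.5]
opening: 15.0
```

```bash
python3 st.py; python3 - <<'E'
from chk import *
chk("c4")
E
```

```text
21.0167 [ 1.37  1.14 -1.29  2.14  1.77  0.73 -0.42] F tool [  1.49  -7.49 -14.04] T tool [ 2.13  0.95 -2.29]
tool x ang -61.18994642055592 tilt err 0.22481999387081733
row [0.01, -0.08, 0.03, -0.01, 0.22, -0.0] t 21.0167
tcp [ 493.94 -322.96  122.47] q [ 1.37  1.14 -1.29  2.14  1.77  0.73 -0.42] F [-13.32  -2.53   8.46] T [-1.33  2.29  1.91] open 15.044626168899768
scene
 disc n [0. 0. 1.] z 14.340101425746168 ctr (-1.3561049699783325, -1.093720555305481) 47.38876724243164 847
 disc mark [35.22 -1.28 13.16] 35
top
 disc n [ 0. -0.  1.] z 13.859117496750438 ctr (-1.828757405281067, -0.29497241973876953) 46.685733795166016 477
 disc mark [33.71 -3.56 12.9 ] 11
```

View pics/c4.png

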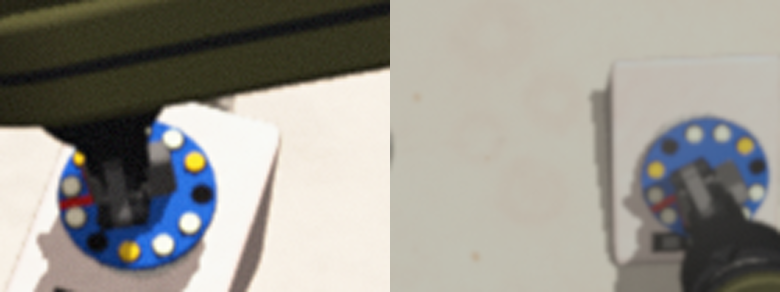

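Call:
servo_tool([
  [0,0,-0.03,0,0,-2,1],
  [0,0,-0.05,0,0,-4,1],
  [0,0,-0.05,0,0,-4,1],
  [0,0,-0.05,0,0,-4,0],
  [0,0,-0.05,0,0,-4,0],
  [0,0,-0.05,0,0,-4,0],
  [0,0,-0.05,0,0,-4,0],
  [0,0,-0.05,0,0,-4,0],
  [0,0,-0.05,0,0,-4,0],
  [0,0,-0.05,0,0,-4,0],
])

```text
time_s: 21.95
tcp_pos: [495.1, -323.2, 122.2]
tool_rot: [0.223, 0.464, 0.847, 0.133]
contact_force: [-0.1, 1.0, 0.7]
opening: 85.4
```

Call:
servo_tool([
  [0,0,-1,0,0,-4,0],
  [0,0,-2.5,0,0,-4,0],
  [0,0,-5,0,0,-4,0],
  [0,0,-8,0,0,-4,0],
  [0,0,-11,0,0,-4,0],
  [0,0,-11,0,0,-4,0],
  [0,0,-11,0,0,-4,0],
  [0,0,-11,0,0,-4,0],
])

```text
time_s: 22.62
tcp_pos: [439.5, -325.6, 216.8]
tool_rot: [0.228, 0.434, 0.862, 0.125]
contact_force: [0.5, 0.3, 0.5]
opening: 85.3
```

```bash
python3 - <<'E'
from meas import *
s,p,r=pose(); print(s["time_s"],s["joints"],p,s["contact_force"])
ax=np.array([-.5,-.02,.866]);ax/=np.linalg.norm(ax); M=np.array([505.2,-322.8,101.4]); e1=np.cross([0,1,0],ax);e1/=np.linalg.norm(e1);e2=np.cross(ax,e1); out=[]
for n in("scene","top"):
    im,d=viewer.get_image(n); W=cloud(d,viewer.camera_model(n)); rel=np.dstack([(W-M)@e1,(W-M)@e2,(W-M)@ax]); rad=np.hypot(rel[...,0],rel[...,1])
    m=(rad<58)&(rel[...,2]>2)&(rel[...,2]<16)&blue(im)&(d>0); c,v,ok=plane(rel[m],6); print(n,"disc top h",c[2],"n",v,cv2.minEnclosingCircle(rel[m][:,:2].astype(np.float32)))
    def ang(mm): q=rel[mm]; return (np.degrees(np.arctan2(-q[:,1].mean(),-q[:,0].mean())),len(q)) if len(q) else None
    print("disc mark",ang((rad<58)&(rel[...,2]>2)&(rel[...,2]<16)&red(im)),"collar mark",ang((rad<36)&(rad>18)&(rel[...,2]>-32)&(rel[...,2]<-2)&red(im)))
    x,y=(310,170) if n=="scene" else (290,170); out.append(cv2.resize(im[y:y+105,x:x+100,::-1],(390,410),interpolation=cv2.INTER_CUBIC))
cv2.imwrite("pics/c5.png",np.hstack(out))
E
```

```text
22.6167 [ 1.52  0.91 -1.36  2.17  1.44  0.61 -0.06] [ 439.53 -325.58  216.78] [0.54 0.29 0.45]
scene disc top h 9.563230117534816 n [0. 0. 1.] ((0.8895989060401917, -0.8061836957931519), 47.51498031616211)
disc mark (np.float64(-58.13265802508288), 35) collar mark None
top disc top h 10.00169254879997 n [ 0. -0.  1.] ((0.0849602073431015, -1.6957024335861206), 47.58277130126953)
disc mark (np.float64(-53.36293001652047), 14) collar mark None
```

View pics/c5.png

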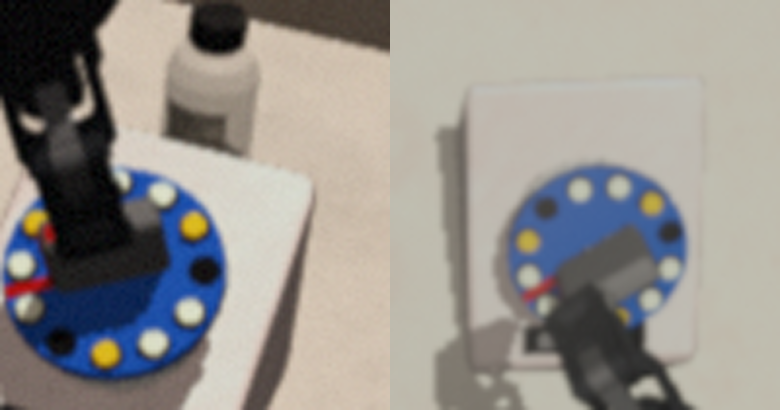

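```bash
python3 -c "
from cell import job,status
print(status.sense()['contact_force'],job.finish_job())"
```

```text
the job is handed in; nothing more can be done
[ 0.4772963   0.43167827 -0.53444892] None
```

The carousel is on the mixer drive, seated flush, turned clockwise to the stop and let go. I handed the job in at about 22.7 s of the 43 s allowed.

I gripped and lifted the carousel, but the first approach to the drive ran into the wrist joint limits. So I set it back on the parking ring, turned the gripper half a turn, gripped it again and carried it over by a different path. The stem went in with only a few newtons of resistance, and I pressed the disc onto the collar with about 43 N.

| Check | Result |
|---|---|
| Disc on collar | Disc plane parallel to the collar. Its underside is about 1.5–2 mm above my calculated collar top, but the cameras see the collar's own rim about 1.5 mm high too, so I read it as flush. |
| Turn | About 95° clockwise at the gripper; the disc mark turned about 90°. |
| Stop | Torque was near 0.1 N m while turning, then rose steeply to 2.3 N m at the end. |
| Let go | Gripper open, about 11 cm clear along the axis, force on the tool near zero. |

- **Disagreement:** the two cameras put the final disc mark about 5° apart (-58° and -53°).
- **Not checked:** the collar's own red mark was hidden under the disc, so I judged the stop from the torque and the turn rather than seeing it. I did not measure the rack or bottles afterwards. The reagent bottle looked upright in the last picture, and nothing suggested contact with any of them.

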